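# Change the blower's filter and set painted boards to dry

## Robot

A 6-joint arm with a two-finger parallel gripper is mounted at the origin on the work surface. World frame = base frame: x ahead of the robot, y to its left, z up, the work surface at z = 0. Lengths are in m, angles in rad, forces in N, time in s.
With the tool pointing down it reaches from about 0.35 to 0.875 m from the base axis. Payload 4.2 kg.
Tool frame: the origin (TCP) lies on the centre line of the jaws, within the pads' length; the fingertips stand 8 mm ahead of it and the grasp point (between the pads) lies 11 mm behind it (ctrl.nose_length is the distance from the TCP to the fingertips, in m); x points along the fingers, y is the direction in which the jaws open and shut, and the axes are right-handed (so a half turn about x gives the same grasp; the last joint's range is limited). The gripper opens to 87 mm and grips with 3 to 60 N. Pads are 19 mm wide; open, the fingers measure 117 mm over their backs; the gripper's body (75 mm by 190 mm) begins 51 mm behind the grasp point.
Start: joints at [-1.09, 0.385, 0.008, 0, -1.194, -0.259], TCP at [0.138, -0.61, 0.231] pointing down, gripper open.
Joint ranges: [-3.14, 3.14], [-1.21, 2.06], [-1.07, 1.41], [-3.16, 2.05], [-2.99, -0.16], [-3.1, 3.1]. Speed limits (rad/s): [2.79, 2.79, 3.14, 3.14, 3.14, 3.14].

## Interface

Orientations are given as a 3x3 rotation matrix whose columns are the frame's x, y, z axes.
In Python, from cell import ctrl gives the robot as it stands.
- The arm moves only by the tool move_arm, never from a script. Its argument "steps" is a list that holds one entry, the list of rows, each a list of 4 numbers: the shift along the tool's x, y, z in m, then the turn about the tool's x in rad. A call has 1 to 12 rows; each row is the pose to reach, as a shift and turn from the pose measured when the call began, along the tool's axes at that moment; what a row does not reach only later rows make up. A row lasts 1/12 s, in which the tool goes at most 41.7 mm and 7.16 degrees, less where a joint would pass 70% of its speed; a pose out of reach is approached as far as the arm can. A call with a gripper value outside its range is refused whole. "grip" is the closure, from -1 (fully open) to 1 (shut), so that 0 is half open, set as the call begins (left out, the last holds). The fingers move at their own pace and stop on an object; the grip force is fixed at half the most. Time passes only in rows, so rows that repeat a pose let the fingers close. It gives the time, the measured TCP pose, the force and the opening at its end, in the units of the state.
- ctrl.state(): the state, without advancing time (a new reading comes with each control period).
- ctrl.snapshot(name): name is "scene" or "top"; returns a dict with "pixels" (480x640x3 uint8, red, green, blue), "K" (3x3 intrinsics, pixels), "camera_from_world" (4x4, takes a point from world to camera coordinates). Camera axes: x right, y up, looking along -z (the intrinsics and any distortion apply to the point x, -y, -z); pixel columns grow to the right and rows downward; lengths in m; the calibration is good to about 2 mm. A picture is of the moment at which its call begins. There is no depth.
- ctrl.close_job(): hands the job in, once; it reports no verdict.
The state is a dict: "time_s": time; "q": joint angles; "qvel": joint speeds; "joint_torque": joint torques, N m; "tcp_pos": TCP position; "tcp_rot": TCP orientation; "ft_force": force on the tool from outside, world axes, zero at the start; "moment": the same for the moment, N m; "opening": finger opening in m.
Only numpy, scipy, OpenCV 4.12 (cv2) and the standard library are available. Lean on these libraries where they do the work, as an engineer would, in place of code of your own. Each camera call takes 0.05 s, during which the arm holds its last target.

## Task

Get the drying station going: take the dirty brown filter out of the yellow blower and stand it in the empty red holder, then slide the clean blue filter from the blue holder fully home into the blower's slot, and lay every painted board that is on the bench flat across both narrow rails of the drying rack, painted face up, square to the rails and centred across them, with gaps so that no boards touch. When all that is in place, and not before, turn the blower's red timer knob clockwise until it clicks over to its on position. Let go of everything and leave the other things on the bench where they are.

Things in the scene. Friction and masses are not known exactly. Their poses are not given: they have to be found in the camera images.
- rack: drying rack, fixed: two parallel upright aluminium rails, each 10 mm thick, 320 mm long and 40 mm high, running along the rack's y axis, their centre lines at x = -42 and +42 mm, with a 6 mm thick drip pan between. Origin on the bench at its centre
- rack_top (a point): point midway between the two rails of the rack at the height of their top edges (40 mm above the bench), axes as the rack's
- slot (a point): centre of the mouth of the filter slot in the top of the yellow blower (fixed box 150 x 170 x 80 mm). Slot 18 mm wide along this frame's x, 126 mm long along y, 70 mm deep; mouth 80 mm above the bench. The blower's intake face is 25 mm from the slot's centre line towards +x; the rest of it lies towards -x, with the knob's axis at x = -75 mm
- timer_grip (a point): grip point of the red timer knob on top of the blower: on the knob's vertical axis, 117 mm above the bench. The knob's grip is an upright bar 47 mm long along this frame's x, 14 mm thick along y, its top 7 mm above this point and 32 mm tall; a white line on its top marks the pointer end (-x). A black dot beside it marks off, a green dot on. This frame turns with the knob
- timer (a joint): angle of the timer knob, rad: 0 = off (start), grows clockwise seen from above, 1.2 = on (end stop). A detent resists with up to about 0.12 N m until half way (0.6); past it the knob snaps over to on by itself, short of it the knob springs back to off
- red_holder: empty red filter holder, fixed, a block 50 x 150 x 45 mm with an upright slot along its y; origin on the bench at its centre
- red_holder_mouth (a point): centre of the red holder's slot mouth, 45 mm above the bench: slot 22 mm wide along x, 130 mm long along y, 39 mm deep
- blue_holder: blue filter holder, fixed, same shape and size as the red one; the clean filter stands in it at the start
- blue_holder_mouth (a point): centre of the blue holder's slot mouth, 45 mm above the bench; same slot as the red one's
- dirty_filter: dirty filter, brown, about 0.15 kg: upright frame 120 mm wide (y) x 14 thick (x) x 70 high, with a pull tab on top at the middle, 60 wide (y) x 14 thick x 35 high; 105 mm tall in all. Front and back alike. Origin at the centre of its bottom edge, z up. Starts in the blower's slot, frame flush with the blower's top, only the tab standing out
- clean_filter: clean filter, blue frame with white pleats, same shape, size and frame as the dirty one. Starts in the blue holder
- board1: wooden board 170 x 40 x 18 mm, bare wood with its top face painted green; may be absent (None). Lies flat on the bench at the start, painted face up. Origin at the centre of its unpainted underside, x along its length, y across its 40 mm width, z up out of the painted face. 0.06 to 0.13 kg
- board2: wooden board 170 x 40 x 18 mm, bare wood with its top face painted green; may be absent (None). Lies flat on the bench at the start, painted face up. Origin at the centre of its unpainted underside, x along its length, y across its 40 mm width, z up out of the painted face. 0.06 to 0.13 kg
- board3: wooden board 170 x 40 x 18 mm, bare wood with its top face painted green; may be absent (None). Lies flat on the bench at the start, painted face up. Origin at the centre of its unpainted underside, x along its length, y across its 40 mm width, z up out of the painted face. 0.06 to 0.13 kg
- board4: wooden board 170 x 40 x 18 mm, bare wood with its top face painted green; may be absent (None). Lies flat on the bench at the start, painted face up. Origin at the centre of its unpainted underside, x along its length, y across its 40 mm width, z up out of the painted face. 0.06 to 0.13 kg
- tape: roll of blue tape lying flat, 90 mm across, 24 mm high; stands on the bench; not part of the job
- sander: orange sanding block 70 x 45 x 30 mm; stands on the bench; not part of the job
- brush: paint brush lying on the bench; not part of the job
- driver: screwdriver lying on the bench; not part of the job
- cup: white plastic cup, 76 mm across, 90 mm high; stands on the bench; not part of the job
Not all that is in view belongs to the job. Several things have the shape of the dirty_filter; the one meant has the colours described above.

How it is judged:
By the outcome, as a careful person would: the job done as asked, in the order asked, and still so for the second after the job is handed in, with the robot touching nothing.
Of board1, board2, board3, board4 only 2 to 3 are there at a start; the rules pass over those that are not, and their reading is None.
At some moment in a run one of board1, board2, board3, board4 may be knocked a few centimetres aside while the robot is not near it.
It also fails if it takes over 210 s, if anything falls off the work surface, if the arm or the gripper's body presses on something with over 40 N, if the wrist force passes 120 N, or if a joint passes its speed limit or range.

## Working session

There is one attempt and no reset: what is moved stays moved. The work goes in short steps, Python scripts to look and compute and a tool call to move; the robot and the scene stay as the last step left them, time stands still between calls to the robot, and variables do not carry over. Pictures are saved under pics/ and viewed, and the job is handed in when it is done.

Besides the shell and the picture viewer there is one more tool, called as name(argument=value, ...) on one line, values as JSON. move_arm: Moves the arm, as the interface text tells. Its arguments: {"type":"object","properties":{"steps":{"type":"array","items":{"type":"array","items":{"type":"array","items":{"type":"number"}}}},"grip":{"type":"number"}},"required":["steps"]}

```bash
ls; mkdir -p pics; python3 - <<'E'
from cell import ctrl
import cv2,numpy as np
s=ctrl.state();print({k:np.round(v,4).tolist() for k,v in s.items()})
for n in("scene","top"):
    d=ctrl.snapshot(n);cv2.imwrite(f"pics/{n}0.png",d["pixels"][:,:,::-1]);np.savez(f"{n}_cal.npz",K=d["K"],T=d["camera_from_world"])
    print(n,d["K"],d["camera_from_world"].round(4),[k for k in d])
E
```

```text
pics
{'time_s': 0.0, 'q': [-1.0904, 0.3856, 0.0066, -0.0005, -1.194, -0.2586], 'qvel': [-0.0003, 0.0002, 0.0018, 0.0009, -0.0005, 0.0009], 'joint_torque': [0.0014, -39.0669, 18.7408, 4.22, 0.0111, -0.0002], 'tcp_pos': [0.1374, -0.6091, 0.2294], 'tcp_rot': [[-0.0006, -0.2198, 0.9755], [0.0021, 0.9755, 0.2198], [-1.0, 0.0022, -0.0001]], 'ft_force': [0.27, 0.3519, -0.108], 'moment': [-0.0417, -0.0105, 0.0197], 'opening': 0.0869}
scene [[522.61448135   0.         322.778596  ]
 [  0.         522.61448135 239.98210697]
 [  0.           0.           1.        ]] [[-0.8167  0.577  -0.0104  0.429 ]
 [-0.4964 -0.6933  0.5223  0.2148]
 [ 0.2942  0.4317  0.8527 -1.5048]
 [ 0.      0.      0.      1.    ]] ['pixels', 'K', 'camera_from_world']
top [[463.25852075   0.         323.02993766]
 [  0.         463.25852075 234.70788609]
 [  0.           0.           1.        ]] [[-0.0181 -0.9997 -0.0186  0.0285]
 [ 0.9829 -0.0212  0.1827 -0.5358]
 [-0.1831 -0.015   0.983  -1.0001]
 [ 0.      0.      0.      1.    ]] ['pixels', 'K', 'camera_from_world']
```

View pics/scene0.png

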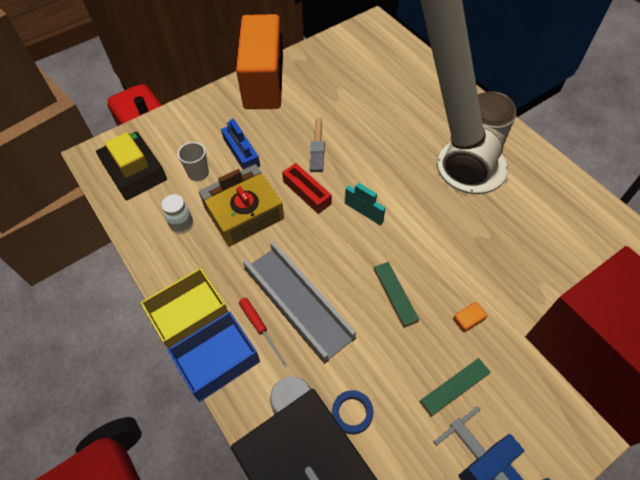

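View pics/top0.png

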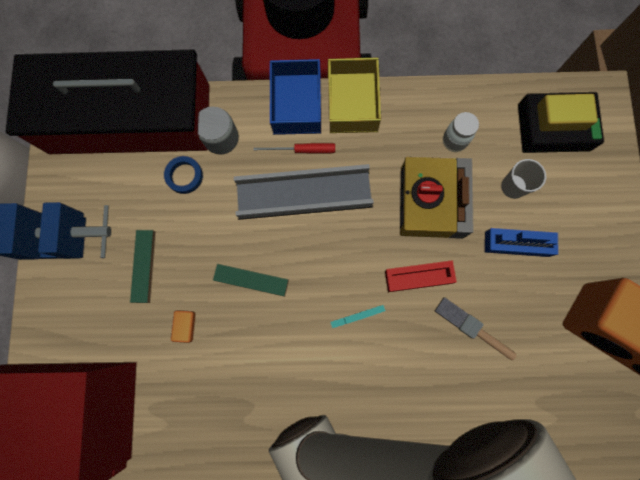

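```bash
cat > h.py <<'E'
import numpy as np,cv2
from cell import ctrl
F=np.diag([1,-1,-1.])
CAL={n:np.load(f"{n}_cal.npz") for n in("scene","top")}
def w(n,uv,z):
    "pixel -> world at height z"
    K,T=CAL[n]["K"],CAL[n]["T"]
    d=T[:3,:3].T@(F@np.linalg.inv(K)@np.array([*uv,1.]));c=-T[:3,:3].T@T[:3,3]
    return c+d*(z-c[2])/d[2]
def px(n,p):
    K,T=CAL[n]["K"],CAL[n]["T"];q=K@F@(T[:3,:3]@np.asarray(p,float)+T[:3,3]);return q[:2]/q[2]
def snap(n,name,box=None,s=1,marks=()):
    im=np.ascontiguousarray(ctrl.snapshot(n)["pixels"][:,:,::-1])
    return crop(im,name,box,s)
def crop(im,name,box=None,s=1):
    if box:
        x0,y0,x1,y1=box;im=im[y0:y1,x0:x1]
    im=cv2.resize(im,None,fx=s,fy=s,interpolation=cv2.INTER_CUBIC)
    cv2.imwrite(f"pics/{name}.png",im)
def tri(uv1,uv2):
    "scene px, top px -> world point"
    P=[CAL[n]["K"]@F@CAL[n]["T"][:3] for n in("scene","top")]
    X=cv2.triangulatePoints(P[0],P[1],np.array(uv1,float),np.array(uv2,float))[:,0];X=X[:3]/X[3]
    return X,px("scene",X)-uv1,px("top",X)-uv2
E
python3 - <<'E'
import cv2
from h import *
t=cv2.imread("pics/top0.png");s=cv2.imread("pics/scene0.png")
crop(t,"tA",(380,140,580,300),4)
crop(t,"tB",(120,140,390,340),2.9)
crop(s,"sA",(190,110,390,250),4)
crop(s,"sB",(240,230,500,430),3)
E
```

```text
(no output)
```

View pics/tA.png

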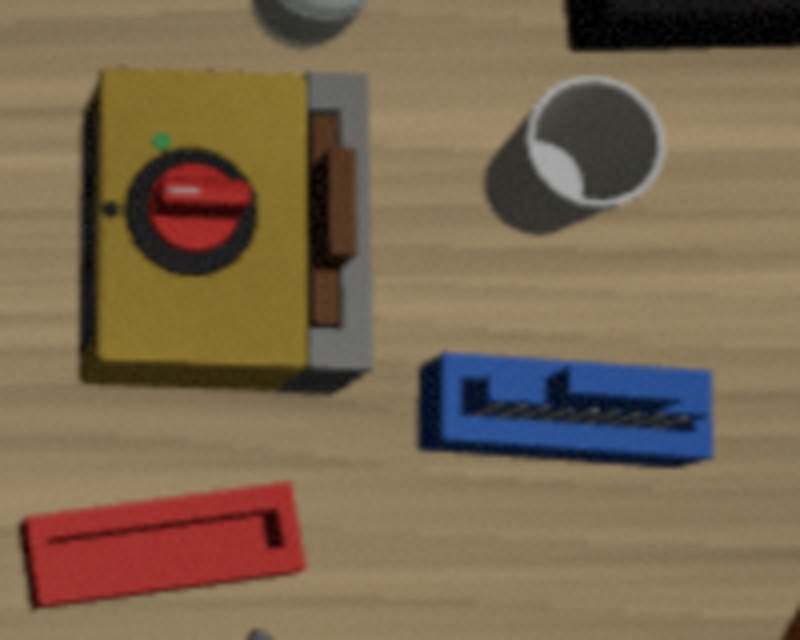

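View pics/tB.png

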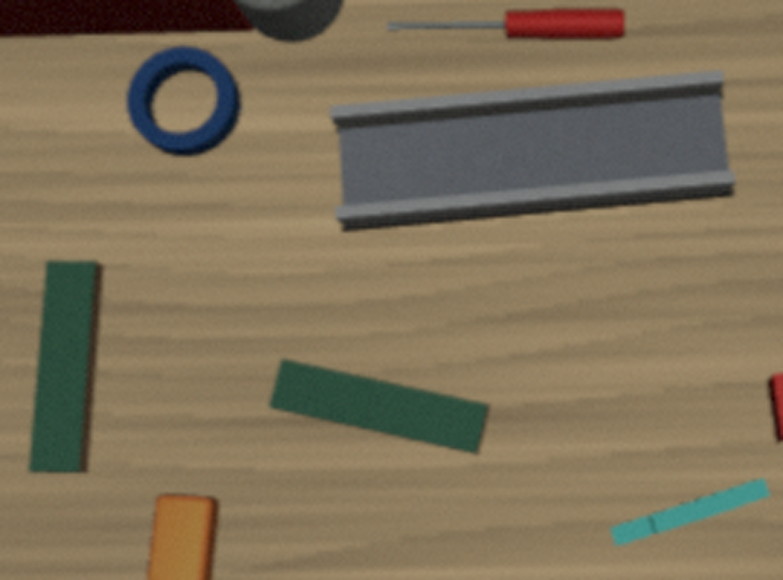

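View pics/sA.png

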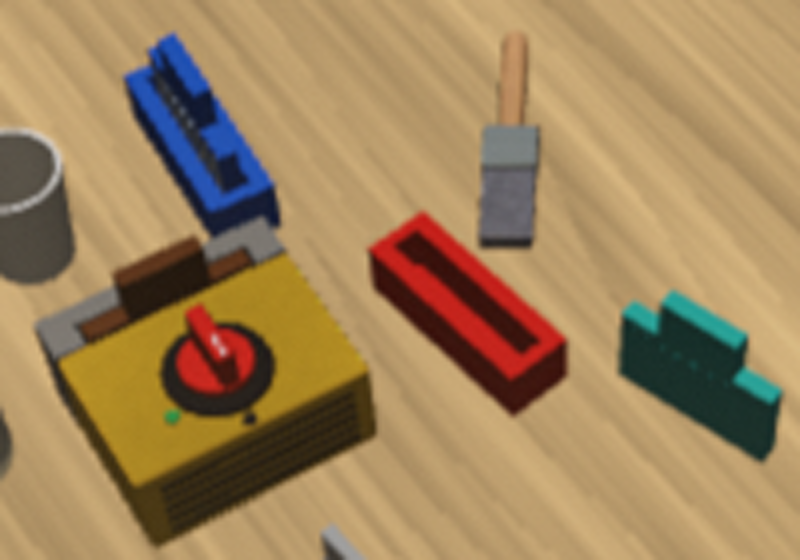

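View pics/sB.png

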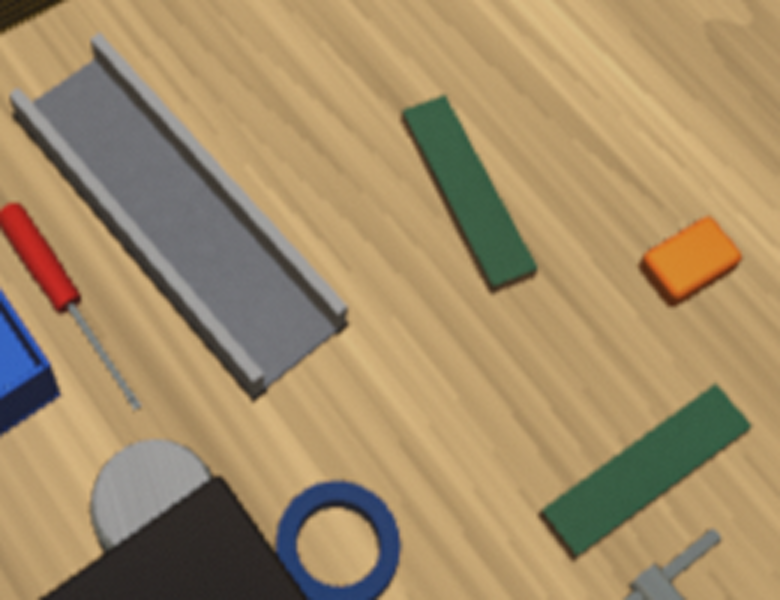

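```bash
python3 - <<'E'
from h import *
np.set_printoptions(precision=4,suppress=True)
for n in CAL:
    T=CAL[n]["T"];print(n,"cam",-T[:3,:3].T@T[:3,3], px(n,(0,0,0)))
A=lambda u,v:(380+u/4-.375,140+v/4-.375)
def show(name,pts,z):
    P=np.array([w("top",A(*p),z) for p in pts]);print(name,P[:,:2].tolist(),"edges",np.linalg.norm(P-np.roll(P,-1,0),axis=1), "c",P.mean(0)[:2],"ang",np.degrees(np.arctan2(*(P[0]-P[1])[[1,0]])))
show("blowtop",[(103,70),(368,73),(371,369),(99,359)],.08)
show("red",[(23,518),(291,483),(305,570),(36,607)],.045)
show("blue",[(445,352),(712,372),(711,461),(441,443)],.045)
show("slot",[(308,111),(340,111),(341,326),(309,326)],.08)
B=lambda u,v:(120+u/2.9-.33,140+v/2.9-.33)
A=B
show("rack",[(331,108),(721,73),(733,183),(339,217)],.04)
show("b1",[(47,262),(97,262),(83,471),(30,471)],.018)
show("b2",[(283,360),(489,405),(477,453),(271,407)],.018)
import cv2
s=cv2.imread("pics/scene0.png");crop(s,"sC",(200,105,290,195),8)
t=cv2.imread("pics/top0.png");crop(t,"tC",(480,215,565,265),9)
E
```

```text
scene cam [0.8997 0.5511 1.1753] [471.7701 165.3739]
top cam [0.3441 0.0021 1.0815] [336.2129 482.8871]
blowtop [[0.705049969746952, -0.17213650746295106], [0.6995660724155934, -0.320916546979801], [0.5298388292481817, -0.3095677121090889], [0.5386452154143044, -0.1615354520066519]] edges [0.1489 0.1701 0.1483 0.1667] c [ 0.6183 -0.241 ] ang 87.8890851391698
red [[0.45570624189810194, -0.12029882011086161], [0.47234721923698464, -0.2709209475546895], [0.4235950525865596, -0.275305516910545], [0.4060420020216581, -0.12538137601599292]] edges [0.1515 0.0489 0.1509 0.0499] c [ 0.4394 -0.198 ] ang 96.30456220831927
blue [[0.5452237172103741, -0.3628939161710484], [0.5304611112892137, -0.5115053894335837], [0.47992160617018764, -0.5053898077825252], [0.4932188918497401, -0.35628946188895694]] edges [0.1493 0.0509 0.1497 0.0524] c [ 0.5122 -0.434 ] ang 84.32702489871723
slot [[0.6780251570707206, -0.2857022594225816], [0.6775878158149836, -0.3035762181316773], [0.5542268688222668, -0.29502502592092544], [0.5546143693998006, -0.27753397431030735]] edges [0.0179 0.1237 0.0175 0.1237] c [ 0.6161 -0.2905] ang 88.59836258020658
rack [[0.6807074720346709, 0.22515895421167736], [0.7026200274156497, -0.09134562395466933], [0.6106627486181466, -0.09759574148065961], [0.5899201870940683, 0.2171925711637639]] edges [0.3173 0.0922 0.3155 0.0911] c [0.646  0.0634] ang 93.96043793917501
b1 [[0.5629149106847674, 0.4593932721169318], [0.5620232243712551, 0.4184548913932611], [0.3938659312976314, 0.42128078847246647], [0.39466106008524454, 0.4634563106780324]] edges [0.0409 0.1682 0.0422 0.1683] c [0.4784 0.4406] ang 88.75222750726662
b2 [[0.4788165195316763, 0.26477478379696784], [0.4396049871812664, 0.1000142919583484], [0.4020273779761878, 0.10964038252448349], [0.4414440639767323, 0.27345588612157057]] edges [0.1694 0.0388 0.1685 0.0384] c [0.4405 0.187 ] ang 76.61314840485258
```

View pics/sC.png

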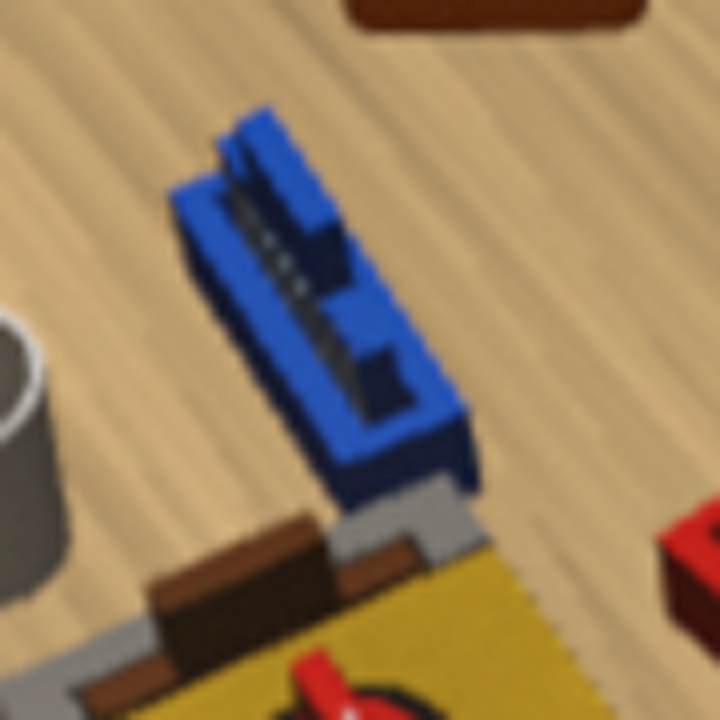

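View pics/tC.png

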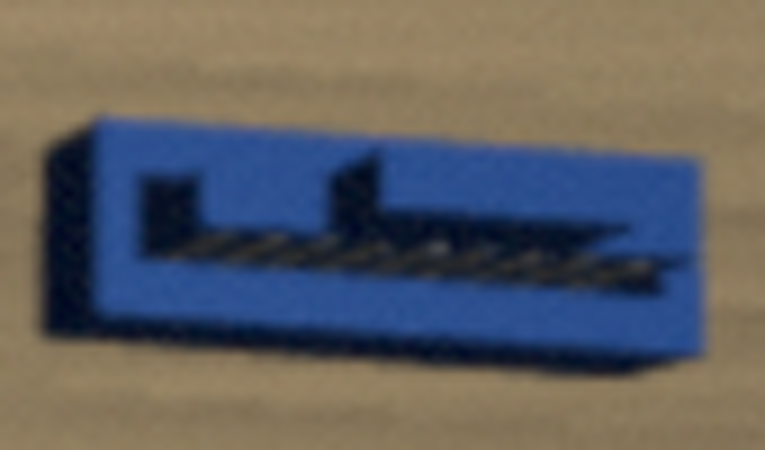

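```bash
cat > fit.py <<'E'
from h import *
from scipy.optimize import least_squares
np.set_printoptions(precision=4,suppress=True)
def fit(name,model,z,top,scene,p0):
    model=np.array(model,float)
    zz=np.broadcast_to(z,len(model))
    def res(p,split=False):
        c,s=np.cos(p[2]),np.sin(p[2]);r=[]
        for n,obs in(("top",top),("scene",scene)):
            for m,o,h in zip(model,obs,zz):
                if o is None: continue
                X=[p[0]+c*m[0]-s*m[1],p[1]+s*m[0]+c*m[1],h]
                r.append(px(n,X)-o)
        return np.ravel(r)
    out=least_squares(res,p0,loss="soft_l1",f_scale=.7)
    print(name,out.x[:2],"yaw",np.degrees(out.x[2]),"res",res(out.x).reshape(-1,2).round(1).tolist())
    return out.x
def un(x0,y0,s): return lambda *a:(x0+(a[0]+.5)/s-.5,y0+(a[1]+.5)/s-.5)
def box(a,b): return [(a/2,b/2),(a/2,-b/2),(-a/2,-b/2),(-a/2,b/2)]
E
python3 - <<'E'
from fit import *
A=un(380,140,4);B=un(120,140,2.9);sA=un(190,110,4);sB=un(240,230,3);sC=un(200,105,8)
r=np.radians
# blower frame as slot frame yaw -93.6: x->-y, y->+x ; box centre
# world order: P0 far-left(top-img) etc; model in box frame with x along world x
fit("blower",box(.17,.15),.08,[A(103,70),A(368,73),A(371,369),A(99,359)],[sA(140,487),sA(38,327),sA(262,218),sA(372,378)],[.618,-.241,-.06])
fit("slot",box(.126,.018),.08,[A(308,111),A(340,111),A(341,326),A(309,326)],[None]*4,[.616,-.29,-.06])
fit("red",box(.05,.15),.045,[A(23,518),A(291,483),A(305,570),A(36,607)],[sA(513,378),sA(370,249),sA(422,213),sA(566,345)],[.44,-.198,.1])
fit("blue",box(.05,.15),.045,[A(445,352),A(712,372),A(711,461),A(441,443)],[sC(345,462),sC(170,190),None,sC(465,408)],[.512,-.434,-.1])
fit("rack",box(.094,.32),.04,[B(331,108),B(721,73),B(733,183),B(339,217)],[sB(253,388),sB(12,95),sB(103,38),sB(347,312)],[.646,.063,.07])
fit("b1",box(.17,.04),.018,[B(47,262),B(97,262),B(83,471),B(30,471)],[sB(573,557),sB(540,514),sB(716,385),sB(750,427)],[.478,.44,-.02])
fit("b2",box(.04,.17),.018,[B(283,360),B(489,405),B(477,453),B(271,407)],[sB(493,290),sB(403,115),sB(446,97),sB(537,269)],[.44,.187,-.23])
E
```

```text
blower [ 0.6186 -0.2393] yaw -3.115885016178704 res [[-1.4, -1.0], [-0.9, 0.1], [0.0, 0.1], [-0.8, 0.4], [-1.1, -0.5], [-1.2, -1.2], [0.0, -1.1], [0.1, -3.1]]
slot [ 0.6162 -0.2905] yaw -3.8887279393461 res [[-0.0, -0.7], [0.0, -0.4], [0.1, 0.7], [-0.1, 0.3]]
red [ 0.44   -0.1974] yaw 6.486142617958971 res [[-0.1, -0.3], [-0.8, -0.4], [-0.3, 0.0], [0.1, -0.3], [-0.2, -0.0], [-0.4, -0.7], [0.5, -1.1], [0.6, -2.0]]
blue [ 0.5126 -0.4336] yaw -5.698264079735016 res [[-0.6, 0.1], [-0.3, 0.2], [0.1, -0.2], [0.0, -0.9], [-0.4, -0.4], [-0.1, -0.7], [0.7, -0.5]]
rack [0.647  0.0664] yaw 3.558909655565974 res [[-1.6, -1.3], [-0.4, -0.5], [-0.6, 0.3], [-2.6, -0.0], [-0.3, -1.8], [-0.5, -0.9], [-0.3, -2.2], [0.3, -1.4]]
b1 [0.4795 0.4431] yaw -1.637703558599201 res [[-0.5, -0.9], [-0.9, -0.8], [-1.8, -0.0], [-0.9, -0.2], [0.5, -0.7], [-0.3, -2.0], [-0.7, -1.0], [0.1, -0.6]]
b2 [0.441  0.1892] yaw -13.589389929541918 res [[-1.0, -0.6], [-0.8, -0.3], [-0.7, 0.2], [-1.3, 0.0], [-0.4, -1.8], [-0.4, -2.2], [-0.4, -1.4], [0.1, -0.7]]
```

```bash
cat >> h.py <<'E'
def go(x,y,z,phi=None):
    "tool-axis shift and turn from now to world target; phi= jaw axis angle deg (mod 180)"
    s=ctrl.state();R=np.array(s["tcp_rot"]);p=np.array(s["tcp_pos"])
    d=R.T@(np.array([x,y,z])-p)
    cur=np.degrees(np.arctan2(R[1,1],R[0,1]))
    t=0
    if phi is not None:
        t=-((phi-cur+90)%180-90)
    print("shift",d.round(4),"turn",round(np.radians(t),4),"rows>=",int(max(np.ceil(np.linalg.norm(d)/.0417),np.ceil(abs(t)/7.16))),"| now",p.round(4),"phi",round(cur,2),"q",np.round(s["q"],2),"open",round(s["opening"],4),"t",round(s["time_s"],1),"F",np.round(s["ft_force"],1))
E
python3 - <<'E'
from h import *
import cv2
s=cv2.imread("pics/scene0.png");crop(s,"sD",(400,340,560,480),5)
t=cv2.imread("pics/top0.png");crop(t,"tD",(0,180,220,360),3.6)
np.set_printoptions(precision=3,suppress=True)
go(.616,-.29,.2,90-3.6)
E
```

```text
shift [0.03  0.206 0.537] turn 0.2846 rows>= 14 | now [ 0.137 -0.609  0.23 ] phi 102.71 q [-1.09  0.39  0.01 -0.   -1.19 -0.26] open 0.0873 t 0.1 F [-0.4  0.4 -1.1]
```

View pics/sD.png

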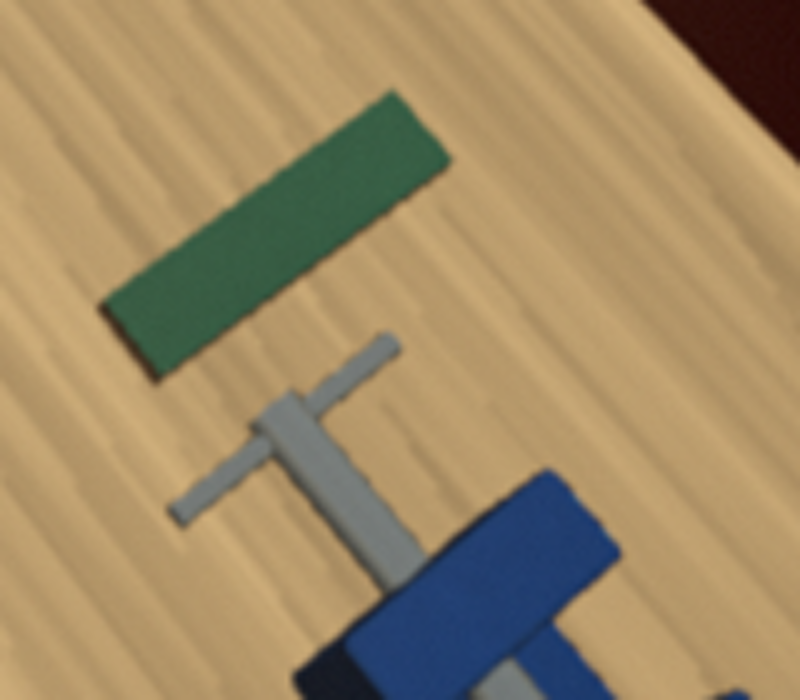

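View pics/tD.png

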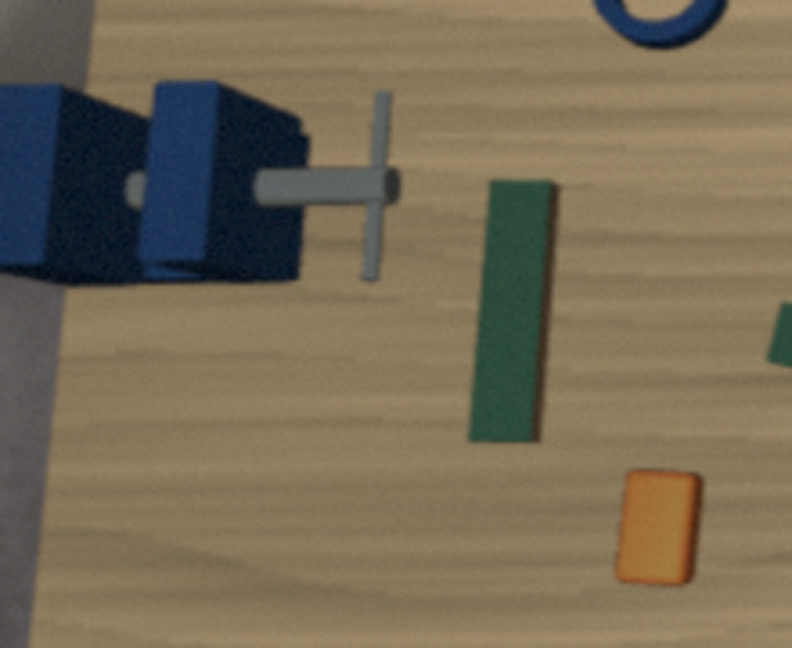

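move_arm(steps=[[[0,0.206,0.537,0.285],[0,0.206,0.537,0.285],[0,0.206,0.537,0.285],[0,0.206,0.537,0.285],[0,0.206,0.537,0.285],[0,0.206,0.537,0.285],[0,0.206,0.537,0.285],[0,0.206,0.537,0.285],[0,0.206,0.537,0.285],[0,0.206,0.537,0.285],[0,0.206,0.537,0.285],[0,0.206,0.537,0.285]]], grip=0.1)

```text
time_s: 1.1
tcp_pos: [0.5504, -0.3332, 0.2296]
tcp_rot: [[-0.001, 0.063, 0.998], [0.002, 0.998, -0.063], [-1.0, 0.002, -0.001]]
ft_force: [0.7, -0.7, 0.7]
opening: 0.0393
```

```bash
python3 - <<'E'
from h import *
np.set_printoptions(precision=4,suppress=True)
go(.616,-.29,.16,90-3.6)
A=un=lambda u,v:(380+(u+.5)/4-.5,140+(v+.5)/4-.5)
# tab top in top crop approx (330..355, 150..253) z=.115
for p in [(332,150),(354,148),(355,253),(332,256)]: print(w("top",A(*p),.115))
sA=lambda u,v:(190+(u+.5)/4-.5,110+(v+.5)/4-.5)
for p in [(113,272),(197,236),(205,248),(122,288)]: print("s",w("scene",sA(*p),.115))
E
```

```text
shift [0.0697 0.0471 0.0628] turn -0.0003 rows>= 3 | now [ 0.5504 -0.3332  0.2296] phi 86.38 q [-0.29  0.42  0.06 -0.   -1.21 -1.34] open 0.0393 t 1.1 F [ 0.7 -0.7  0.7]
[ 0.6441 -0.287   0.115 ]
[ 0.6449 -0.2989  0.115 ]
[ 0.5865 -0.295   0.115 ]
[ 0.5852 -0.2827  0.115 ]
s [ 0.6448 -0.2967  0.115 ]
s [ 0.5858 -0.2907  0.115 ]
s [ 0.5866 -0.2791  0.115 ]
s [ 0.6465 -0.282   0.115 ]
```

move_arm(steps=[[[0.04,0.047,0.062,0],[0.07,0.047,0.062,0],[0.07,0.047,0.062,0],[0.07,0.047,0.062,0],[0.07,0.047,0.062,0],[0.07,0.047,0.062,0]]])

```text
time_s: 1.6
tcp_pos: [0.6151, -0.2906, 0.1604]
tcp_rot: [[-0.001, 0.063, 0.998], [0.001, 0.998, -0.063], [-1.0, 0.001, -0.001]]
ft_force: [0.7, -0.5, 0.4]
opening: 0.0397
```

```bash
python3 - <<'E'
from h import *
np.set_printoptions(precision=4,suppress=True)
go(.6155,-.29,.092,86.4)
snap("scene","s1",(190,60,350,220),5)
snap("top","t1")
E
```

```text
shift [0.0684 0.0006 0.0004] turn -0.0003 rows>= 2 | now [ 0.6151 -0.2906  0.1604] phi 86.38 q [-0.2   0.53  0.06 -0.   -1.11 -1.43] open 0.0397 t 1.6 F [ 0.7 -0.5  0.4]
```

View pics/s1.png

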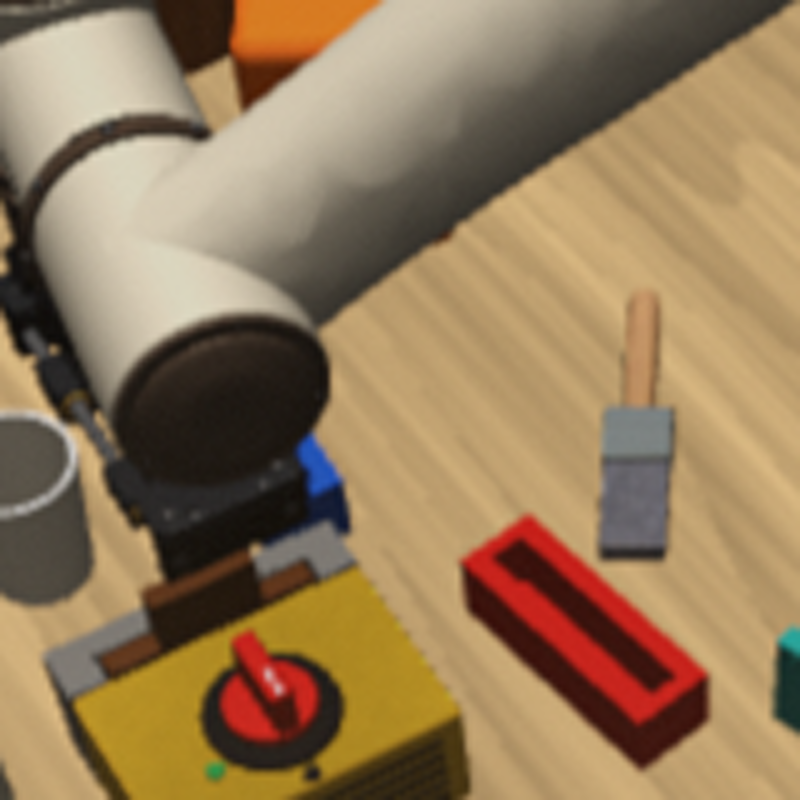

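View pics/t1.png

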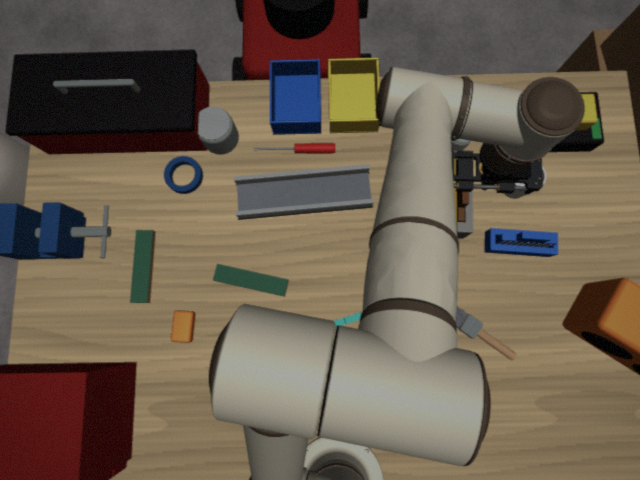

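```bash
python3 - <<'E'
from h import *
for z in(.152,.16,.222,.1): print(z,(px("scene",(.6151,-.2906,z))-[190,60])*5,px("top",(.6151,-.2906,z)))
snap("top","t1b",(400,120,560,260),5)
E
```

```text
0.152 [183.5423968  523.01715494] [470.36754639 185.06491283]
0.16 [180.88176    512.74195649] [471.51314224 183.94235782]
0.222 [159.28503448 429.33687045] [481.07782483 174.57004531]
0.1 [200.18788092 587.30088323] [463.35598094 191.93545787]
```

View pics/t1b.png

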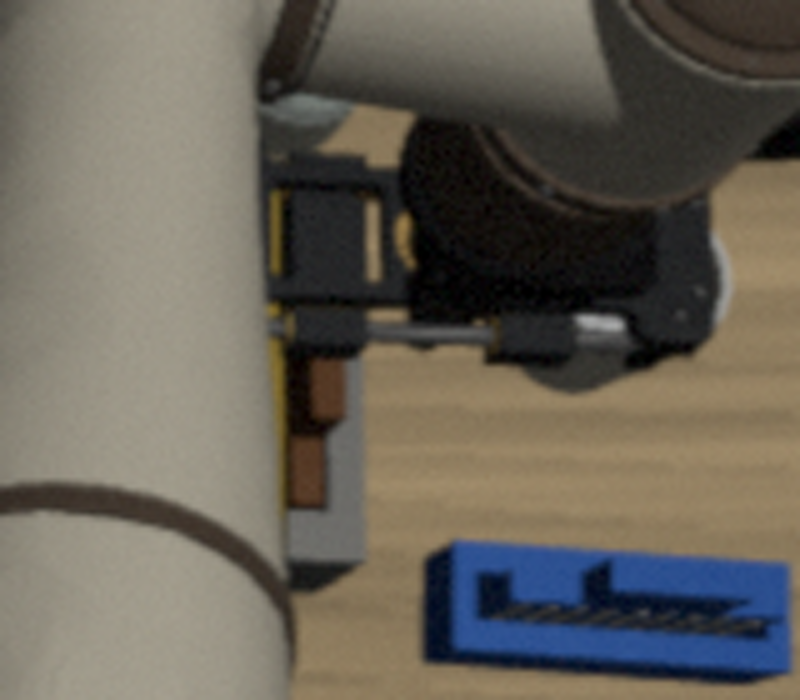

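```bash
python3 - <<'E'
from h import *
s=ctrl.state();R=np.array(s["tcp_rot"]);p=np.array(s["tcp_pos"])
for o in [(.008,.035,.01),(.008,.035,-.01),(.008,-.035,.01),(.008,-.035,-.01),(-.062,.095,.037),(-.062,.095,-.037),(-.062,-.095,.037),(-.062,-.095,-.037)]:
  X=p+R@np.array(o); print(o,X.round(3),(px("scene",X)-[190,60])*5,(px("top",X)-[400,120])*5)
E
```

```text
(0.008, 0.035, 0.01) [ 0.627 -0.257  0.154] [195.34424173 574.70720131] [269.03093706 297.59514829]
(0.008, 0.035, -0.01) [ 0.607 -0.256  0.154] [231.37927824 558.02505377] [269.2524889  344.14905409]
(0.008, -0.035, 0.01) [ 0.623 -0.327  0.154] [134.59283532 483.08861993] [439.24845374 304.26157398]
(0.008, -0.035, -0.01) [ 0.603 -0.325  0.154] [170.01963857 467.16649107] [440.11304043 350.92711905]
(-0.062, 0.095, 0.037) [ 0.658 -0.199  0.224] [175.54159052 590.22719467] [159.97946725 170.63970693]
(-0.062, 0.095, -0.037) [ 0.584 -0.194  0.224] [317.83275374 524.25215811] [159.22153186 355.035357  ]
(-0.062, -0.095, 0.037) [ 0.646 -0.388  0.224] [  6.88320063 332.8645805 ] [655.30249586 189.37720811]
(-0.062, -0.095, -0.037) [ 0.572 -0.384  0.223] [142.41913085 275.07836363] [662.0512057  375.06615748]
```

move_arm(steps=[[[0.03,0,0,0],[0.05,0,0,0],[0.06,0,0,0],[0.068,0,0,0],[0.068,0,0,0],[0.068,0,0,0]]])

```text
time_s: 2.25
tcp_pos: [0.6156, -0.2916, 0.0946]
tcp_rot: [[0.003, 0.064, 0.998], [0.001, 0.998, -0.064], [-1.0, 0.001, 0.003]]
ft_force: [0.8, 0.4, -0.0]
opening: 0.0389
```

move_arm(steps=[[[0,0,0,0],[0,0,0,0],[0,0,0,0],[0,0,0,0],[0,0,0,0],[0,0,0,0],[0,0,0,0],[0,0,0,0]]], grip=1)

```text
time_s: 2.92
tcp_pos: [0.6158, -0.2915, 0.095]
tcp_rot: [[0.003, 0.064, 0.998], [0.0, 0.998, -0.064], [-1.0, 0.001, 0.003]]
ft_force: [1.1, 1.0, 2.2]
opening: 0.0138
```

move_arm(steps=[[[-0.01,0,0,0],[-0.02,0,0,0],[-0.03,0,0,0],[-0.045,0,0,0],[-0.06,0,0,0],[-0.08,0,0,0],[-0.1,0,0,0],[-0.12,0,0,0],[-0.14,0,0,0],[-0.15,0,0,0],[-0.15,0,0,0]]])

```text
time_s: 3.83
tcp_pos: [0.6165, -0.2922, 0.2491]
tcp_rot: [[0.01, 0.064, 0.998], [-0.002, 0.998, -0.064], [-1.0, -0.001, 0.01]]
ft_force: [0.1, -0.2, -2.5]
opening: 0.0136
```

```bash
python3 - <<'E'
from h import *
go(.440,-.1976,.24,6.4)
go(.440,-.1976,.24,6.4+180)
snap("scene","s2",(190,60,350,220),5)
snap("top","t2",(400,120,560,260),5)
E
```

```text
shift [ 0.0072  0.0831 -0.1822] turn 1.395 rows>= 12 | now [ 0.6165 -0.2922  0.2491] phi 86.33 q [-0.21  0.47  0.19 -0.   -1.28 -1.43] open 0.0136 t 3.8 F [ 0.1 -0.2 -2.5]
shift [ 0.0072  0.0831 -0.1822] turn 1.395 rows>= 12 | now [ 0.6165 -0.2922  0.2491] phi 86.33 q [-0.21  0.47  0.19 -0.   -1.28 -1.43] open 0.0136 t 3.8 F [ 0.1 -0.2 -2.5]
```

View pics/s2.png

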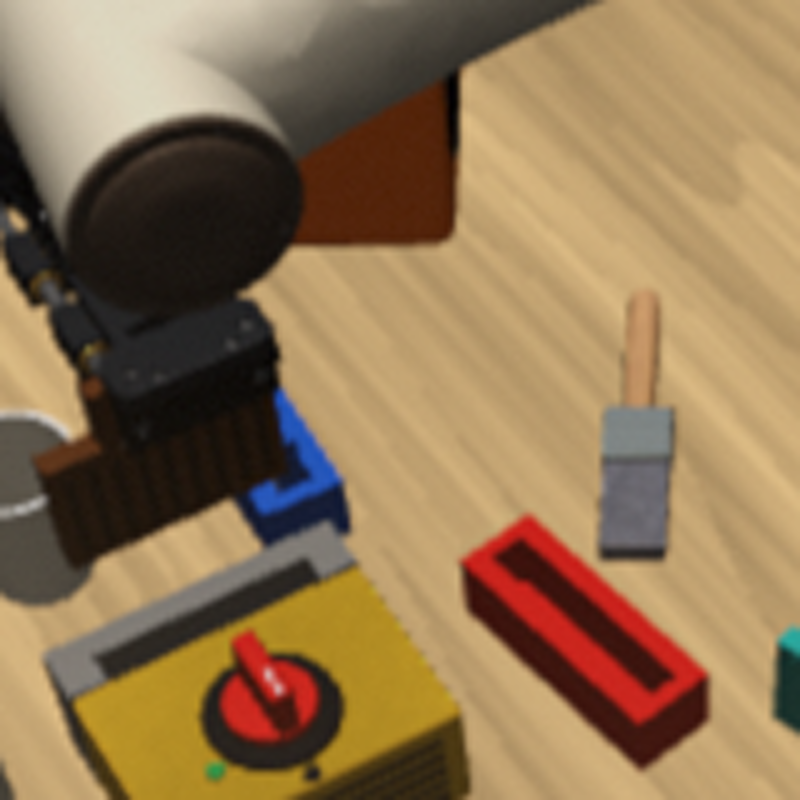

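View pics/t2.png

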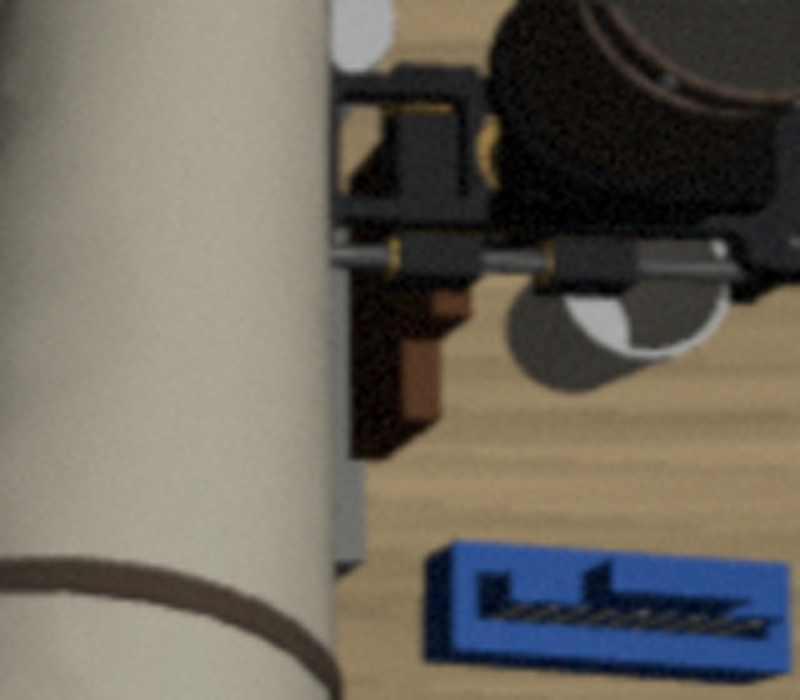

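move_arm(steps=[[[0.007,0.083,-0.182,1.395],[0.007,0.083,-0.182,1.395],[0.007,0.083,-0.182,1.395],[0.007,0.083,-0.182,1.395],[0.007,0.083,-0.182,1.395],[0.007,0.083,-0.182,1.395],[0.007,0.083,-0.182,1.395],[0.007,0.083,-0.182,1.395],[0.007,0.083,-0.182,1.395],[0.007,0.083,-0.182,1.395],[0.007,0.083,-0.182,1.395],[0.007,0.083,-0.182,1.395]]])

```text
time_s: 4.93
tcp_pos: [0.4377, -0.1965, 0.2357]
tcp_rot: [[0.0, 0.994, 0.108], [0.002, 0.108, -0.994], [-1.0, 0.0, -0.002]]
ft_force: [-1.2, 0.1, -2.9]
opening: 0.0138
```

```bash
python3 - <<'E'
from h import *
go(.440,-.1976,.15,6.4)
E
```

```text
shift [0.0857 0.0021 0.0016] turn -0.0037 rows>= 3 | now [ 0.4377 -0.1965  0.2357] phi 6.19 q [-0.08  0.13 -0.33 -0.   -1.11 -2.95] open 0.0138 t 4.9 F [-1.2  0.1 -2.9]
```

move_arm(steps=[[[0.03,0.002,0.0015,0],[0.06,0.002,0.0015,0],[0.085,0.002,0.0015,-0.003],[0.085,0.002,0.0015,-0.003],[0.085,0.002,0.0015,-0.003]]])

```text
time_s: 5.35
tcp_pos: [0.4388, -0.1976, 0.1495]
tcp_rot: [[-0.005, 0.994, 0.113], [0.002, 0.113, -0.994], [-1.0, -0.004, -0.003]]
ft_force: [-0.1, -0.8, -1.4]
opening: 0.0136
```

```bash
python3 - <<'E'
from h import *
go(.440,-.1976,.092,6.4)
snap("scene","s3",(190,60,350,220),5)
snap("top","t3",(340,200,500,320),5)
E
```

```text
shift [0.0575 0.0015 0.0003] turn 0.0011 rows>= 2 | now [ 0.4388 -0.1976  0.1495] phi 6.46 q [-0.09  0.22 -0.45 -0.   -0.9  -2.94] open 0.0136 t 5.3 F [-0.1 -0.8 -1.4]
```

View pics/s3.png

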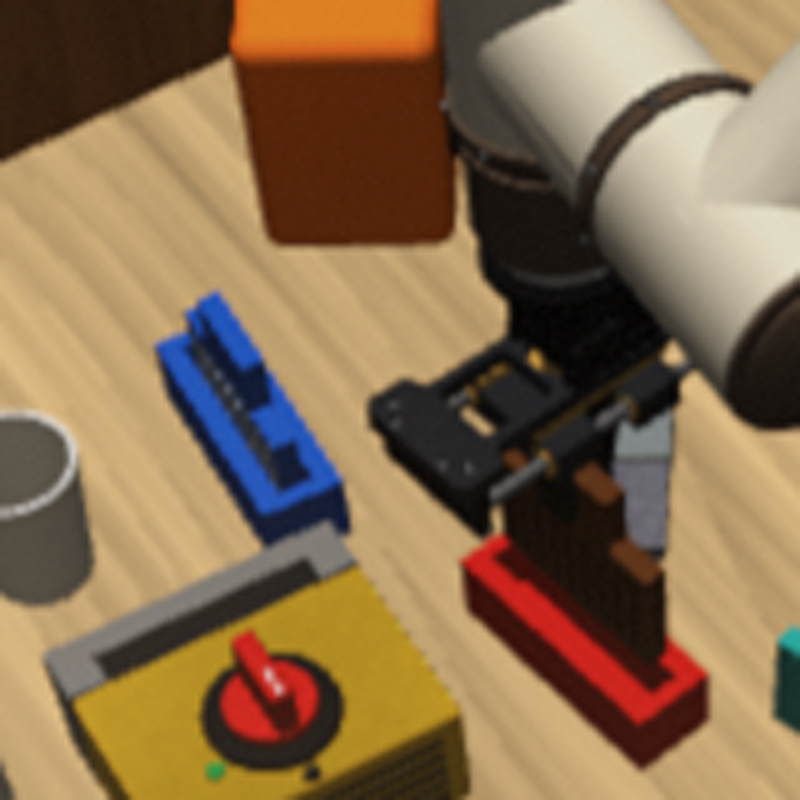

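View pics/t3.png

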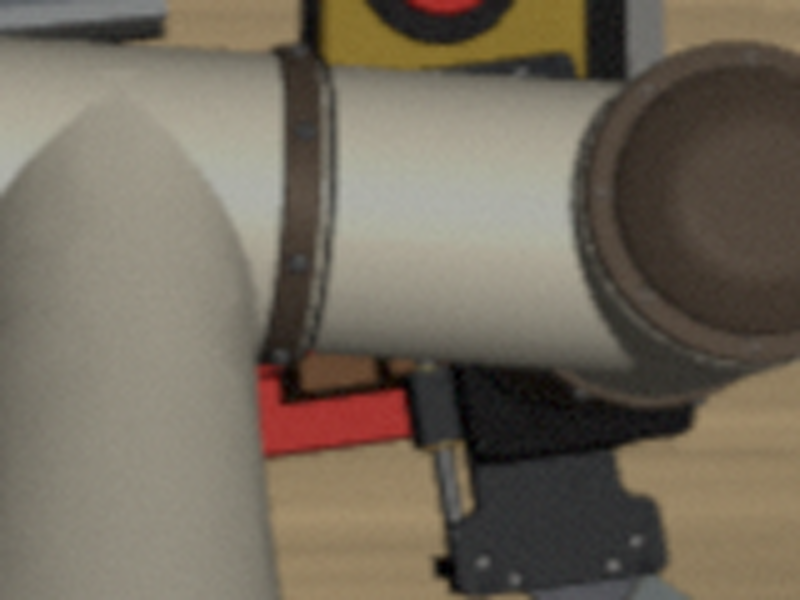

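move_arm(steps=[[[0.008,0.0015,0,0],[0.016,0.0015,0,0],[0.024,0.0015,0,0],[0.032,0.0015,0,0],[0.04,0.0015,0,0],[0.048,0.0015,0,0],[0.05,0.0015,0,0],[0.05,0.0015,0,0]]])

```text
time_s: 6.12
tcp_pos: [0.4441, -0.2004, 0.1089]
tcp_rot: [[0.005, 0.993, 0.117], [-0.005, 0.117, -0.993], [-1.0, 0.005, 0.006]]
ft_force: [-10.9, -2.5, 39.1]
opening: 0.0136
```

move_arm(steps=[[[-0.002,0,0,0],[-0.004,0,0,0],[-0.004,0,0,0]]])

```text
time_s: 6.37
tcp_pos: [0.4443, -0.2003, 0.1131]
tcp_rot: [[0.007, 0.993, 0.116], [-0.005, 0.117, -0.993], [-1.0, 0.006, 0.006]]
ft_force: [0.5, 0.1, -2.0]
opening: 0.0141
```

```bash
python3 - <<'E'
from h import *
go(.440,-.1976,.092,6.4)
snap("scene","s4",(260,120,360,220),8)
snap("top","t4",(340,220,500,320),5)
E
```

```text
shift [ 0.0211 -0.004  -0.0033] turn 0.0051 rows>= 1 | now [ 0.4443 -0.2003  0.1131] phi 6.69 q [-0.09  0.28 -0.49  0.01 -0.79 -2.94] open 0.0141 t 6.4 F [ 0.5  0.1 -2. ]
```

View pics/s4.png

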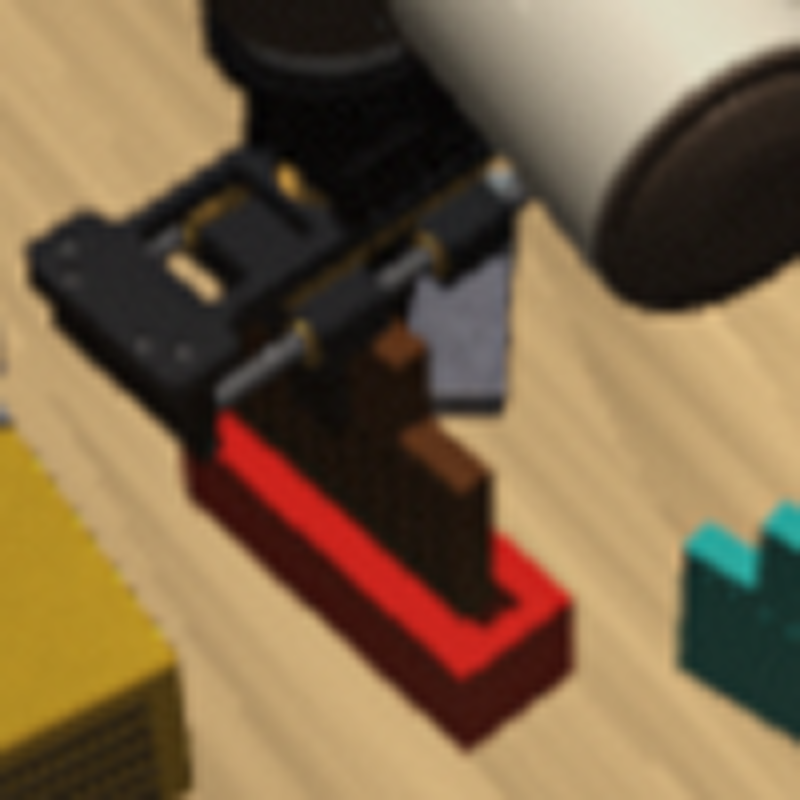

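View pics/t4.png

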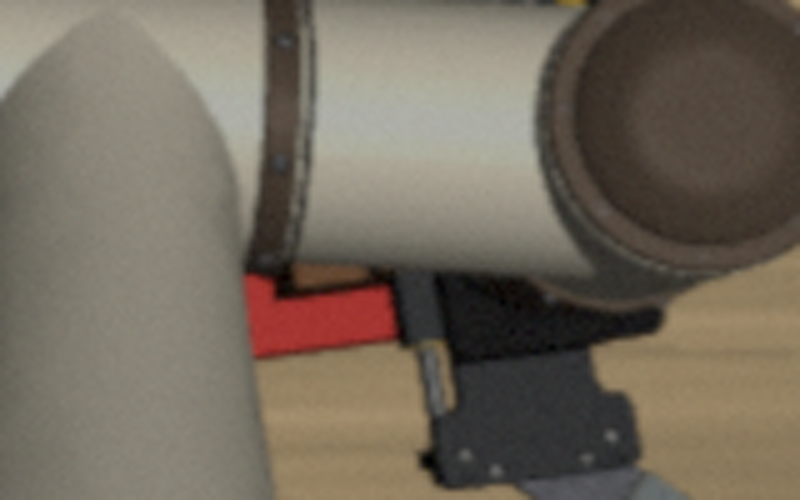

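```bash
python3 - <<'E'
from h import *
f=lambda X:(px("scene",X)-[260,120])*8
c=np.array([.4443,-.2003]);y=np.array([-.116,.993]);x=np.array([.993,.116])
for z in(.04,.05,.06,.07,.08,.09,.1): print(z,[f([*(c+sx*.007*x+.06*y),z]).round() for sx in(1,-1)])
m=np.array([.44,-.1976])
print("slot corners",[f([*(m+sx*.011*x+.065*y),.045]).round() for sx in(1,-1)])
print("holder corners",[f([*(m+sx*.025*x+.075*y),.045]).round() for sx in(1,-1)])
E
```

```text
0.04 [array([457., 625.]), array([489., 602.])]
0.05 [array([457., 607.]), array([488., 584.])]
0.06 [array([456., 589.]), array([488., 566.])]
0.07 [array([456., 571.]), array([487., 548.])]
0.08 [array([455., 553.]), array([487., 530.])]
0.09 [array([454., 534.]), array([487., 511.])]
0.1 [array([454., 515.]), array([486., 492.])]
slot corners [array([473., 631.]), array([522., 595.])]
holder corners [array([462., 672.]), array([573., 590.])]
```

move_arm(steps=[[[-0.01,-0.0035,-0.003,0],[-0.015,-0.0035,-0.003,0],[-0.015,-0.0035,-0.003,0],[-0.015,-0.0035,-0.003,0]]])

```text
time_s: 6.8
tcp_pos: [0.44, -0.1974, 0.1273]
tcp_rot: [[0.005, 0.993, 0.117], [-0.005, 0.117, -0.993], [-1.0, 0.004, 0.005]]
ft_force: [-0.1, 0.2, -1.8]
opening: 0.0138
```

```bash
python3 - <<'E'
from h import *
go(.440,-.1976,.092,6.4)
snap("scene","s5",(260,120,360,220),8)
snap("top","t5",(340,220,440,300),8)
E
```

```text
shift [ 0.0353 -0.0001  0.    ] turn 0.0054 rows>= 1 | now [ 0.44   -0.1974  0.1273] phi 6.71 q [-0.08  0.25 -0.49  0.01 -0.83 -2.95] open 0.0138 t 6.8 F [-0.1  0.2 -1.8]
```

View pics/s5.png

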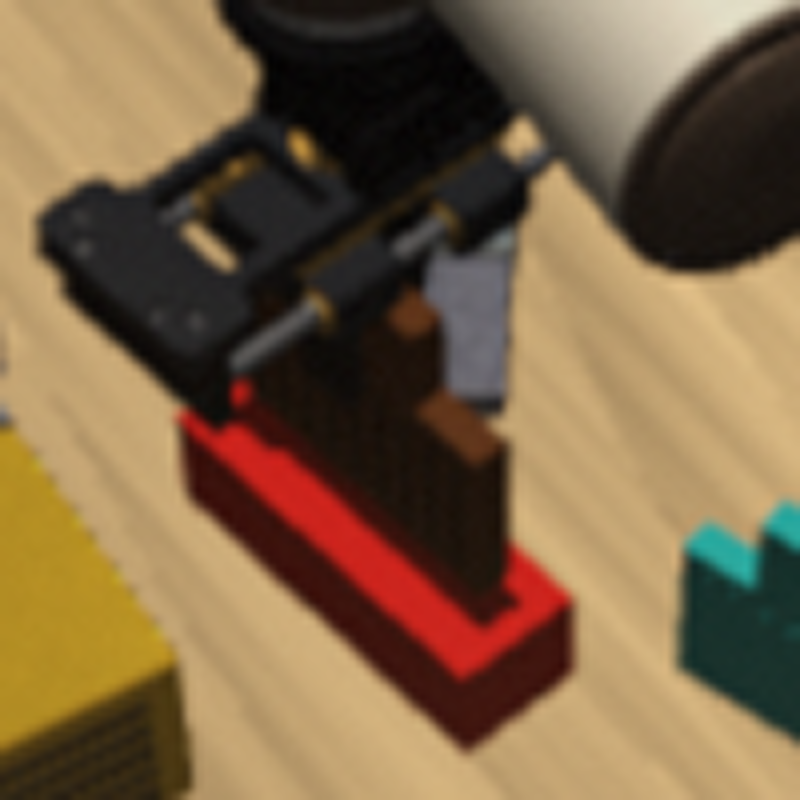

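View pics/t5.png

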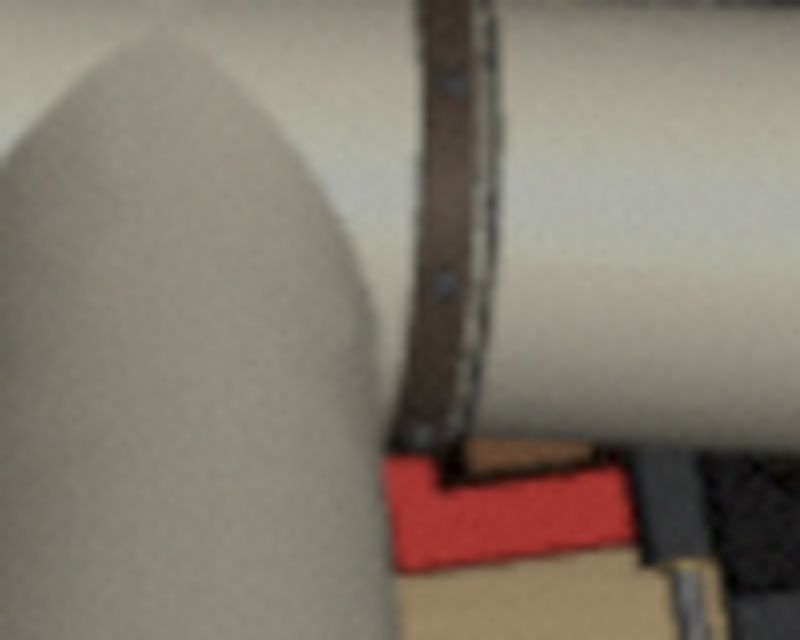

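```bash
python3 - <<'E'
from h import *
from scipy.optimize import least_squares
snap("scene","s5z",(305,150,330,200),16)
f=lambda X:(px("scene",X)-[260,120])*8+[0,10]
y=np.array([-.1165,.993,0]);x=np.array([.993,.1165,0])
def r(p):
    c=np.array([.44,-.1974,.0])+p[0]*x+p[1]*y+[0,0,p[2]]
    P=[c+.007*x+.06*y,c-.007*x+.06*y,c+.007*x+.03*y+[0,0,.035],c-.007*x+.03*y+[0,0,.035]]
    return np.ravel([f(X) for X in P])-np.array([483,466,507,440,414,336,440,309])
o=least_squares(r,[0,0,.11]);print(o.x,o.fun)
E
```

```text
[0.01025532 0.01646737 0.15526552] [-5.35443056 -1.66594741  4.30471474  0.30840445 -3.65848648 -0.88612816
  4.72697969  2.23424719]
```

View pics/s5z.png

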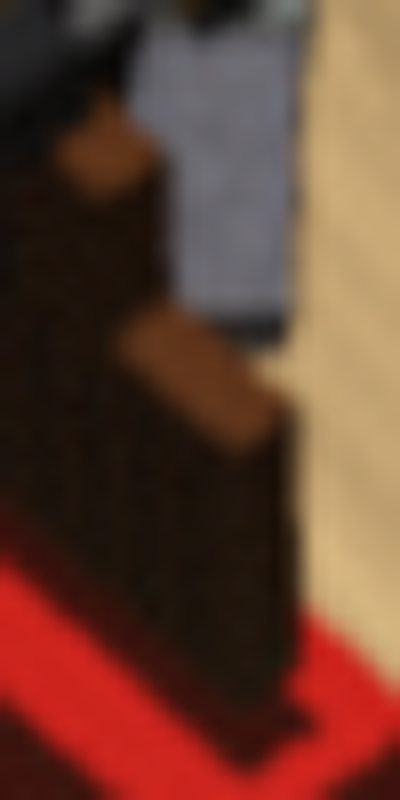

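```bash
python3 - <<'E'
from h import *
from scipy.optimize import least_squares
np.set_printoptions(precision=4,suppress=True)
g=lambda u,v:np.array([305+(u+.5)/16-.5,150+(v+.5)/16-.5])
obs=np.array([g(238,452),g(285,400),g(240,705),g(100,195),g(160,155)])
y=np.array([-.1165,.993,0]);x=np.array([.993,.1165,0])
for b in(-.002,0,.002,.004):
  def r(p):
    c=np.array([.44,-.1974,.0])+b*x+p[0]*y+[0,0,p[1]]
    P=[c+.007*x+.06*y,c-.007*x+.06*y,c+.007*x+.06*y-[0,0,.07],c+.007*x+.03*y+[0,0,.035],c-.007*x+.03*y+[0,0,.035]]
    return np.ravel([px("scene",X) for X in P]+np.array([0,1.2])-obs)
  o=least_squares(r,[0,.11]);print(b,o.x,"bottom",o.x[1]-.07,o.fun)
# slot near corner
print(px("scene",[*(np.array([.44,-.1974])+.011*x[:2]+.065*y[:2]),.045])+[0,1.2],g(250,770),g(318,722))
E
```

```text
-0.002 [-0.0011  0.1303] bottom 0.060257808875795627 [-0.5629 -0.2381  0.6074  0.0837 -0.2447  0.4975 -0.1538  0.067   0.2904
 -0.3439]
0 [0.0012 0.1341] bottom 0.06407207318994523 [-0.5591 -0.2192  0.6262  0.0917 -0.2395  0.5739 -0.1807  0.0272  0.2792
 -0.3944]
0.002 [0.0036 0.1379] bottom 0.06788618910277555 [-0.5554 -0.2002  0.6451  0.0998 -0.2344  0.6509 -0.2078 -0.0128  0.2679
 -0.4452]
0.004 [0.0059 0.1417] bottom 0.07170015493983103 [-0.5516 -0.181   0.6642  0.1081 -0.2292  0.7285 -0.2352 -0.0531  0.2566
 -0.4963]
[319.2272 200.1106] [320.1562 197.6562] [324.4062 194.6562]
```

```bash
python3 - <<'E'
from h import *
s=cv2.imread("pics/scene0.png");crop(s,"sR",(278,158,338,218),13)
t=cv2.imread("pics/top0.png");crop(t,"tR",(380,255,462,297),9.5)
E
```

```text
(no output)
```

View pics/sR.png

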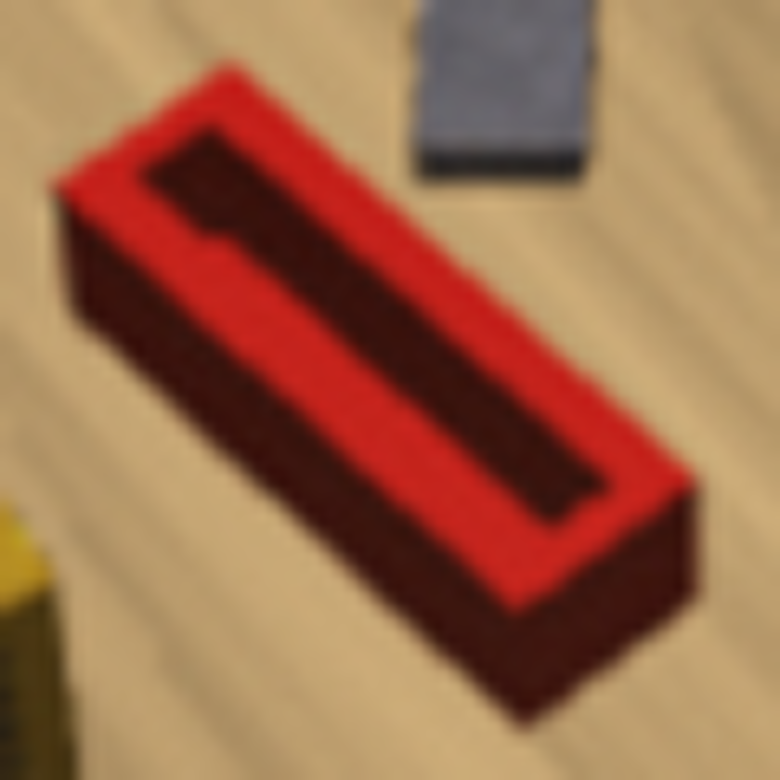

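View pics/tR.png

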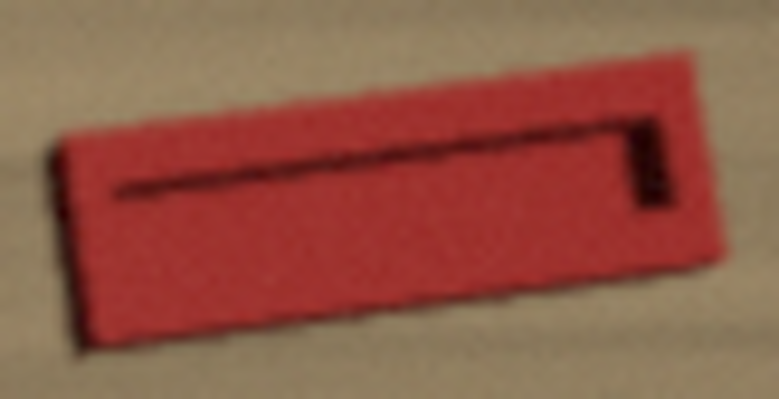

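```bash
python3 - <<'E'
from h import *
np.set_printoptions(precision=4,suppress=True)
snap("top","t5z",(380,265,425,300),17)
y=np.array([-.1165,.993,0]);x=np.array([.993,.1165,0])
for z in(.12,.134,.14):
  P=w("top",(340+466.5/8-.5,220+470.5/8-.5),z); d=P-np.array([.44,-.1974,z]);print(z,P,"x",d@x,"y",d@y)
for n,o in(("holder",(.025,.075,.045)),("hold2",(-.025,.075,.045)),("slot",(-.011,.065,.045)),("slot+",(.011,.065,.045)),("filtop",(-.007,.06,.134)),("filbot",(-.007,.06,.064))):
  X=np.array([.44,-.1974,0])+o[0]*x+o[1]*y+[0,0,o[2]];print(n,(px("top",X)-[380,265]+.5)*17)
E
```

```text
0.12 [ 0.4281 -0.1363  0.12  ] x -0.004746413196776934 y 0.06206519221753186
0.134 [ 0.4268 -0.1343  0.134 ] x -0.0057260869297114285 y 0.06420816699341325
0.14 [ 0.4263 -0.1334  0.14  ] x -0.006145947100969038 y 0.06512658475450528
holder [97.5744 75.7849]
hold2 [158.4909 453.7625]
slot [216.9189 336.8412]
slot+ [189.8228 170.5846]
filtop [347.9811 240.5146]
filbot [269.291  289.2178]
```

View pics/t5z.png

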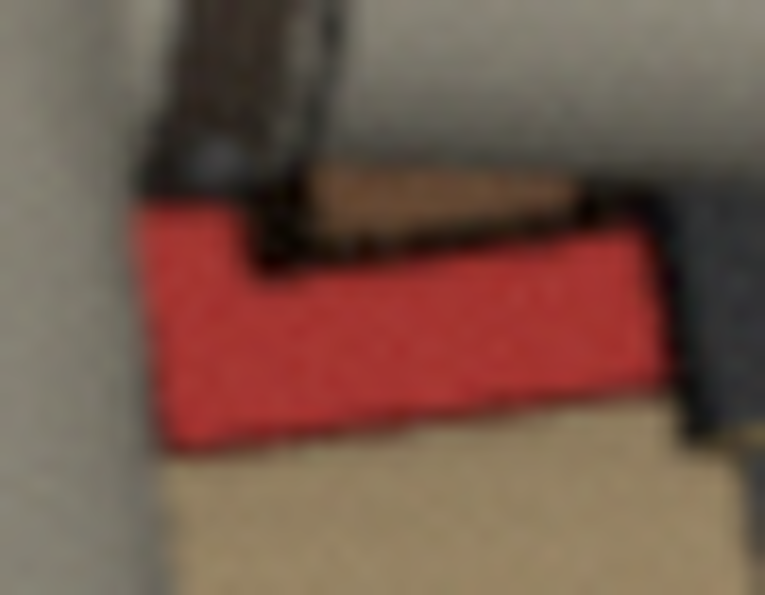

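```bash
cat > ff.py <<'E'
from h import *
from scipy.optimize import least_squares
np.set_printoptions(precision=4,suppress=True)
s=lambda u,v:np.array([305+(u+.5)/16-.5,150+(v+.5)/16-.5-1.0])
t=lambda u,v:np.array([380+(u+.5)/17-.5,265+(v+.5)/17-.5])
y0=np.array([-.1165,.993,0]);x=np.array([.993,.1165,0]);z0=np.array([0,0,1.])
O=[("scene",(.007,.06,0),s(238,452)),("scene",(-.007,.06,0),s(285,400)),("scene",(.007,.06,-.07),s(240,705)),("scene",(.007,.03,.035),s(100,195)),("scene",(-.007,.03,.035),s(160,155)),("scene",(.007,.03,0),s(125,340)),
("top",(-.007,.06,0),t(312,238)),("top",(-.007,.06,-.07),t(258,270))]
def r(p):
    c,si=np.cos(p[3]),np.sin(p[3]);y=c*y0+si*z0;z=-si*y0+c*z0
    C=np.array([.44,-.1974,0])+p[0]*x+p[1]*y0+[0,0,p[2]]
    return np.ravel([px(n,C+a[0]*x+a[1]*y+a[2]*z)-o for n,a,o in O])
for fixp in(True,False):
  f=(lambda q:r([*q,0])) if fixp else r
  o=least_squares(f,[0,0,.12]+([] if fixp else [0]),loss="soft_l1",f_scale=.5);print(o.x,"pitch deg",np.degrees(o.x[-1]));print(r(o.x if not fixp else [*o.x,0]).reshape(-1,2))
E
python3 ff.py
```

```text
[0.0012 0.0033 0.136 ] pitch deg 7.7908773525334505
[[-0.3941 -0.1716]
 [ 0.7995  0.1321]
 [-0.0807  0.6449]
 [-0.0314  0.0437]
 [ 0.4372 -0.385 ]
 [-1.1812 -0.0488]
 [ 0.5477 -0.3355]
 [-0.8079  0.6829]]
[ 0.0014  0.0038  0.1379 -0.025 ] pitch deg -1.4323463631404811
[[-0.3257 -0.0982]
 [ 0.8696  0.2038]
 [-0.4574  0.3224]
 [ 0.2598  0.1198]
 [ 0.7325 -0.3129]
 [-1.1234 -0.1653]
 [ 0.2952 -0.4342]
 [-0.2501  0.4818]]
```

move_arm(steps=[[[0,-0.0015,0.0035,0],[0.005,-0.0015,0.0035,0],[0.01,-0.0015,0.0035,0],[0.015,-0.0015,0.0035,0],[0.019,-0.0015,0.0035,0],[0.023,-0.0015,0.0035,0],[0.026,-0.0015,0.0035,0],[0.026,-0.0015,0.0035,0]]])

```text
time_s: 7.67
tcp_pos: [0.438, -0.2011, 0.0999]
tcp_rot: [[0.002, 0.993, 0.116], [-0.004, 0.116, -0.993], [-1.0, 0.001, 0.005]]
ft_force: [0.7, -0.7, -2.3]
opening: 0.014
```

move_arm(steps=[[[0.005,0,0,0],[0.01,0,0,0],[0.015,0,0,0],[0.02,0,0,0],[0.022,0,0,0],[0.022,0,0,0]]])

```text
time_s: 8.17
tcp_pos: [0.4376, -0.2011, 0.0772]
tcp_rot: [[0.0, 0.993, 0.116], [-0.004, 0.116, -0.993], [-1.0, -0.0, 0.004]]
ft_force: [-0.2, 0.2, -2.0]
opening: 0.0136
```

move_arm(steps=[[[0.003,0,0,0],[0.006,0,0,0],[0.008,0,0,0],[0.01,0,0,0],[0.01,0,0,0]]])

```text
time_s: 8.58
tcp_pos: [0.4379, -0.2011, 0.0704]
tcp_rot: [[0.0, 0.993, 0.118], [-0.005, 0.118, -0.993], [-1.0, -0.0, 0.005]]
ft_force: [-6.4, 7.3, 23.2]
opening: 0.0138
```

move_arm(steps=[[[-0.003,0,0,0],[-0.003,0,0,0],[-0.003,0,0,0],[-0.003,0,0,0]]], grip=0.1)

```text
time_s: 8.92
tcp_pos: [0.4379, -0.2011, 0.0731]
tcp_rot: [[0.0, 0.993, 0.118], [-0.005, 0.118, -0.993], [-1.0, -0.001, 0.005]]
ft_force: [-0.1, -0.6, 0.4]
opening: 0.0327
```

move_arm(steps=[[[-0.03,0,0,0],[-0.06,0,0,0],[-0.1,0,0,0],[-0.14,0,0,0],[-0.17,0,0,0],[-0.17,0,0,0]]])

```text
time_s: 9.42
tcp_pos: [0.4415, -0.2014, 0.2497]
tcp_rot: [[0.013, 0.993, 0.119], [-0.009, 0.119, -0.993], [-1.0, 0.012, 0.01]]
ft_force: [1.0, 0.6, 0.2]
opening: 0.039
```

```bash
python3 - <<'E'
from h import *
go(.5126,-.4336,.22,-5.7)
snap("scene","s6",(190,90,350,220),5)
snap("top","t6")
E
```

```text
shift [0.0327 0.0427 0.2387] turn 0.2186 rows>= 6 | now [ 0.4415 -0.2014  0.2497] phi 6.82 q [-0.09  0.12 -0.3   0.01 -1.13 -2.94] open 0.039 t 9.4 F [1.  0.6 0.2]
```

View pics/s6.png

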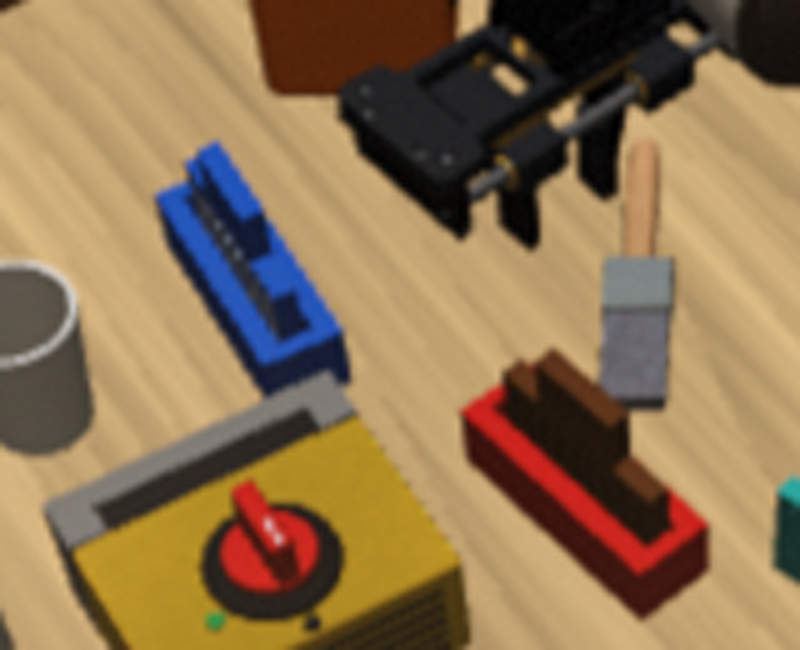

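View pics/t6.png

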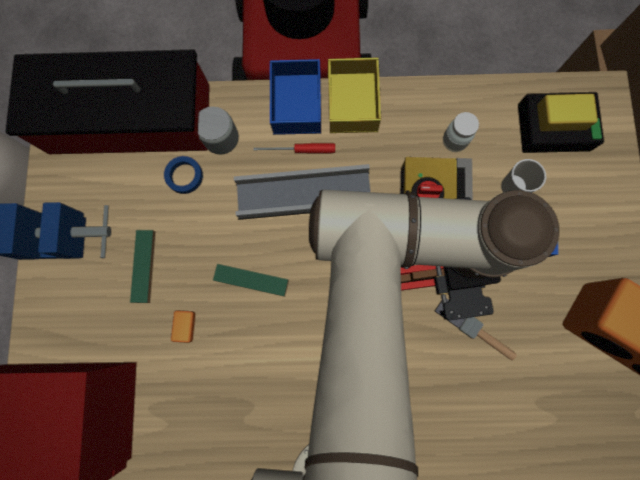

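```bash
python3 - <<'E'
from h import *
np.set_printoptions(precision=4,suppress=True)
s=cv2.imread("pics/scene0.png");crop(s,"sE",(215,112,262,162),16)
sC=lambda u,v:(200+(u+.5)/8-.5,105+(v+.5)/8-.5)
c=np.array([.5126,-.4336]);a=np.radians(-5.7);x=np.array([np.cos(a),np.sin(a)]);y=np.array([-x[1],x[0]])
for p,z in [((240,125),.111),((268,107),.111),((345,210),.111),((310,232),.111)]:
    P=w("scene",sC(*p),z)[:2];print(P,(P-c)@x,(P-c)@y)
f=lambda o:(px("scene",[*(c+o[0]*x+o[1]*y),o[2]])-[215,112]+.5)*16
print("pred tab",[f((sx*.007,sy*.03,.111)).round() for sx,sy in((1,-1),(-1,-1),(-1,1),(1,1))])
print("frame near end",[f((sx*.007,.06,.076)).round() for sx in(1,-1)],"far",[f((sx*.007,-.06,.076)).round() for sx in(1,-1)],"hold",f((.025,.075,.045)),f((-.025,.075,.045)),f((.025,-.075,.045)))
E
```

```text
[ 0.5178 -0.4586] 0.007690003978527471 -0.02436075497753641
[ 0.5056 -0.4603] -0.004325953679022433 -0.02730420058255389
[ 0.5085 -0.4028] -0.007151733048128378 0.030244526593976424
[ 0.5234 -0.4011] 0.00750804871504272 0.033437146349460975
pred tab [array([231., 117.]), array([305.,  88.]), array([450., 308.]), array([375., 339.])]
frame near end [array([478., 592.]), array([551., 561.])] far [array([195., 152.]), array([266., 123.])] hold [445.4131 806.6194] [702.9686 696.6718] [ 99.3737 257.1541]
```

View pics/sE.png

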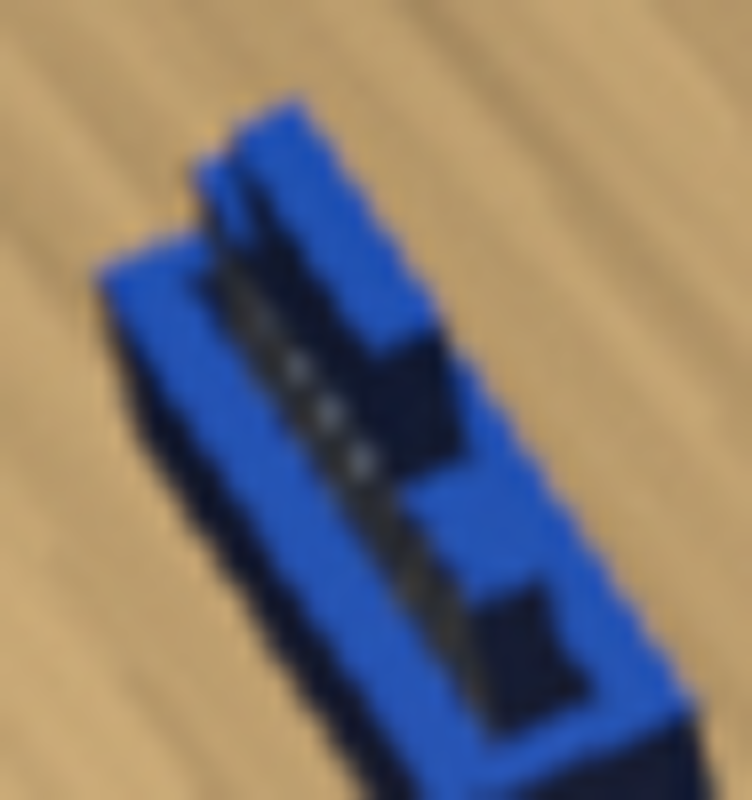

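move_arm(steps=[[[0.033,0.043,0.239,0.2186],[0.033,0.043,0.239,0.2186],[0.033,0.043,0.239,0.2186],[0.033,0.043,0.239,0.2186],[0.033,0.043,0.239,0.2186],[0.033,0.043,0.239,0.2186],[0.033,0.043,0.239,0.2186],[0.033,0.043,0.239,0.2186],[0.033,0.043,0.239,0.2186],[0.033,0.043,0.239,0.2186]]])

```text
time_s: 10.35
tcp_pos: [0.5087, -0.4315, 0.2114]
tcp_rot: [[0.001, 0.995, -0.1], [-0.004, -0.1, -0.995], [-1.0, 0.001, 0.004]]
ft_force: [-0.1, 0.6, -0.0]
opening: 0.0393
```

```bash
python3 - <<'E'
from h import *
go(.5126,-.4336,.14,-5.7)
go(.5126,-.4336,.088,-5.7)
E
```

```text
shift [0.0714 0.004  0.0014] turn -0.0005 rows>= 2 | now [ 0.5087 -0.4315  0.2114] phi -5.73 q [-0.46  0.47  0.09  0.   -1.19 -2.78] open 0.0393 t 10.3 F [-0.1  0.6 -0. ]
shift [0.1234 0.004  0.0012] turn -0.0005 rows>= 3 | now [ 0.5087 -0.4315  0.2114] phi -5.73 q [-0.46  0.47  0.09  0.   -1.19 -2.78] open 0.0393 t 10.3 F [-0.1  0.6 -0. ]
```

move_arm(steps=[[[0.03,0.004,0.0013,0],[0.06,0.004,0.0013,0],[0.085,0.004,0.0013,0],[0.1,0.004,0.0013,0],[0.115,0.004,0.0013,0],[0.123,0.004,0.0013,0],[0.123,0.004,0.0013,0],[0.123,0.004,0.0013,0]]])

```text
time_s: 11.02
tcp_pos: [0.513, -0.4331, 0.0892]
tcp_rot: [[0.002, 0.995, -0.099], [-0.005, -0.099, -0.995], [-1.0, 0.002, 0.004]]
ft_force: [0.7, -0.3, 1.1]
opening: 0.0389
```

```bash
python3 - <<'E'
from h import *
go(.5126,-.4336,.088,-5.7)
snap("scene","s7",(200,80,320,180),6.5)
snap("top","t7",(450,180,590,280),5.7)
E
```

```text
shift [ 0.0012 -0.0004  0.0005] turn 0.0007 rows>= 1 | now [ 0.513  -0.4331  0.0892] phi -5.66 q [-0.46  0.58 -0.05  0.   -0.94 -2.78] open 0.0389 t 11.0 F [ 0.7 -0.3  1.1]
```

View pics/s7.png

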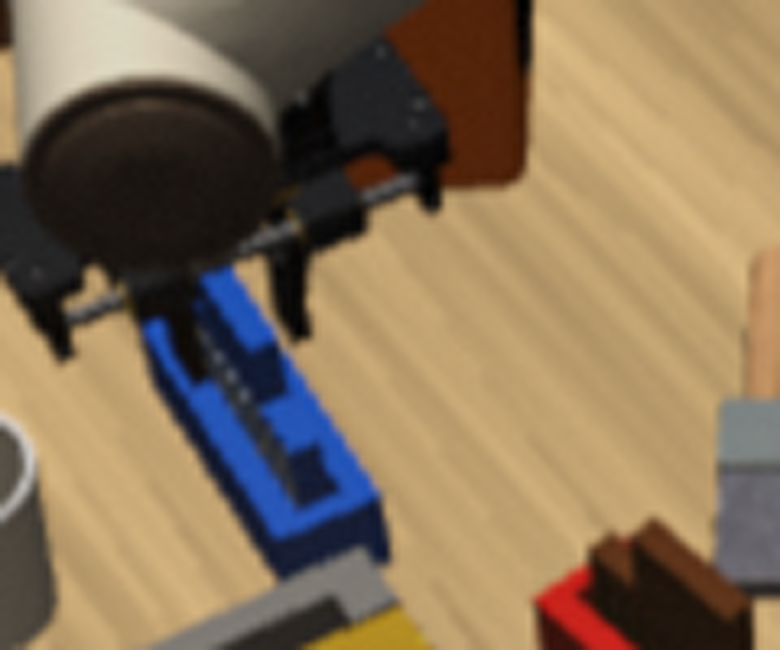

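View pics/t7.png

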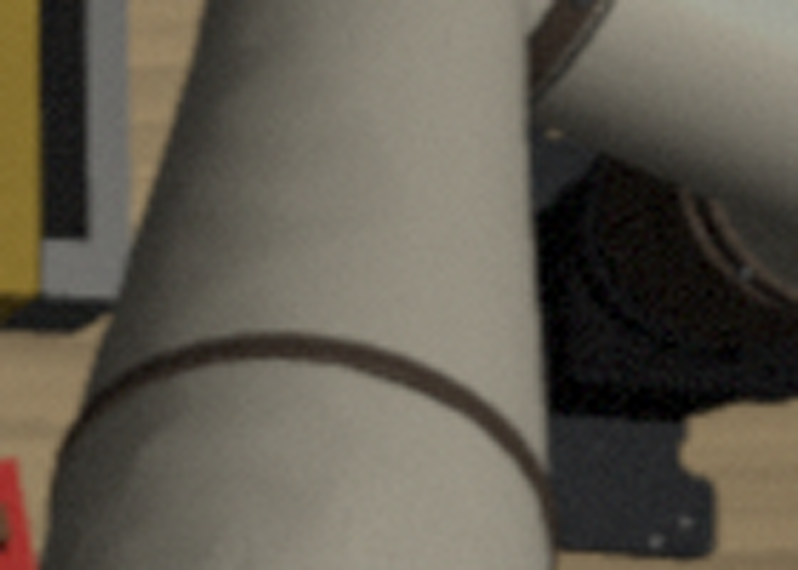

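```bash
python3 - <<'E'
from h import *
s=ctrl.state();R=np.array(s["tcp_rot"]);p=np.array(s["tcp_pos"])
x=R[:,1];y=-R[:,2]
f=lambda o:(px("scene",p+R@np.array([.008,o[0],-o[1]]))-[200,80]+.5)*6.5
for o in((.0195,.0095),(.0195,-.0095),(.034,.0095),(.034,-.0095)): print(o,f(o).round())
E
```

```text
(0.0195, 0.0095) [211. 373.]
(0.0195, -0.0095) [193. 344.]
(0.034, 0.0095) [181. 386.]
(0.034, -0.0095) [162. 357.]
```

move_arm(steps=[[[0.001,0,0,0],[0.001,0,0,0],[0.001,0,0,0],[0.001,0,0,0],[0.001,0,0,0],[0.001,0,0,0],[0.001,0,0,0],[0.001,0,0,0]]], grip=1)

```text
time_s: 11.78
tcp_pos: [0.5135, -0.4339, 0.0893]
tcp_rot: [[0.003, 0.995, -0.099], [-0.006, -0.099, -0.995], [-1.0, 0.004, 0.005]]
ft_force: [-0.6, 0.1, 1.5]
opening: 0.0137
```

move_arm(steps=[[[-0.01,0,0,0],[-0.02,0,0,0],[-0.03,0,0,0],[-0.045,0,0,0],[-0.06,0,0,0],[-0.08,0,0,0],[-0.1,0,0,0],[-0.12,0,0,0],[-0.135,0,0,0],[-0.135,0,0,0]]])

```text
time_s: 12.62
tcp_pos: [0.5146, -0.4344, 0.23]
tcp_rot: [[0.011, 0.995, -0.099], [-0.011, -0.098, -0.995], [-1.0, 0.012, 0.01]]
ft_force: [0.4, 0.1, -0.6]
opening: 0.0139
```

```bash
python3 - <<'E'
from h import *
go(.6155,-.2900,.22,86.4)
E
```

```text
shift [ 0.0095  0.086  -0.1537] turn 1.535 rows>= 13 | now [ 0.5146 -0.4344  0.23  ] phi -5.65 q [-0.46  0.46  0.12  0.01 -1.22 -2.78] open 0.0139 t 12.6 F [ 0.4  0.1 -0.6]
```

move_arm(steps=[[[0,0.086,-0.154,-1.607],[0,0.086,-0.154,-1.607],[0,0.086,-0.154,-1.607],[0,0.086,-0.154,-1.607],[0,0.086,-0.154,-1.607],[0,0.086,-0.154,-1.607],[0,0.086,-0.154,-1.607],[0,0.086,-0.154,-1.607],[0,0.086,-0.154,-1.607],[0,0.086,-0.154,-1.607],[0,0.086,-0.154,-1.607],[0,0.086,-0.154,-1.607]]])

```text
time_s: 13.62
tcp_pos: [0.615, -0.2893, 0.2287]
tcp_rot: [[0.009, 0.163, 0.987], [-0.01, 0.987, -0.163], [-1.0, -0.009, 0.011]]
ft_force: [0.1, 0.2, -2.0]
opening: 0.0143
```

```bash
python3 - <<'E'
from h import *
go(.6155,-.2900,.20,86.4)
E
```

```text
shift [ 0.0287 -0.0003  0.0003] turn -0.1012 rows>= 1 | now [ 0.615  -0.2893  0.2287] phi 80.6 q [-0.2   0.47  0.14  0.01 -1.23 -1.54] open 0.0143 t 13.6 F [ 0.1  0.2 -2. ]
```

move_arm(steps=[[[0.02,0,0,-0.1],[0.04,0,0,-0.1],[0.045,0,0,-0.1],[0.045,0,0,-0.1],[0.045,0,0,-0.1],[0.045,0,0,-0.1]]])

```text
time_s: 14.12
tcp_pos: [0.6161, -0.2901, 0.1851]
tcp_rot: [[0.011, 0.064, 0.998], [-0.012, 0.998, -0.064], [-1.0, -0.011, 0.012]]
ft_force: [0.1, 0.0, -0.4]
opening: 0.014
```

```bash
python3 - <<'E'
from h import *
go(.6155,-.2900,.165,86.4)
snap("scene","s8",(190,110,270,180),10)
snap("top","t8",(430,130,510,230),6)
np.set_printoptions(precision=4,suppress=True)
s=ctrl.state();print(np.array(s["tcp_rot"]))
E
```

```text
shift [ 0.0201  0.0003 -0.0009] turn -0.0011 rows>= 1 | now [ 0.6161 -0.2901  0.1851] phi 86.34 q [-0.2   0.5   0.08  0.01 -1.13 -1.44] open 0.014 t 14.1 F [ 0.1  0.  -0.4]
[[ 0.0118  0.0639  0.9979]
 [-0.0113  0.9979 -0.0638]
 [-0.9999 -0.0105  0.0124]]
```

View pics/s8.png

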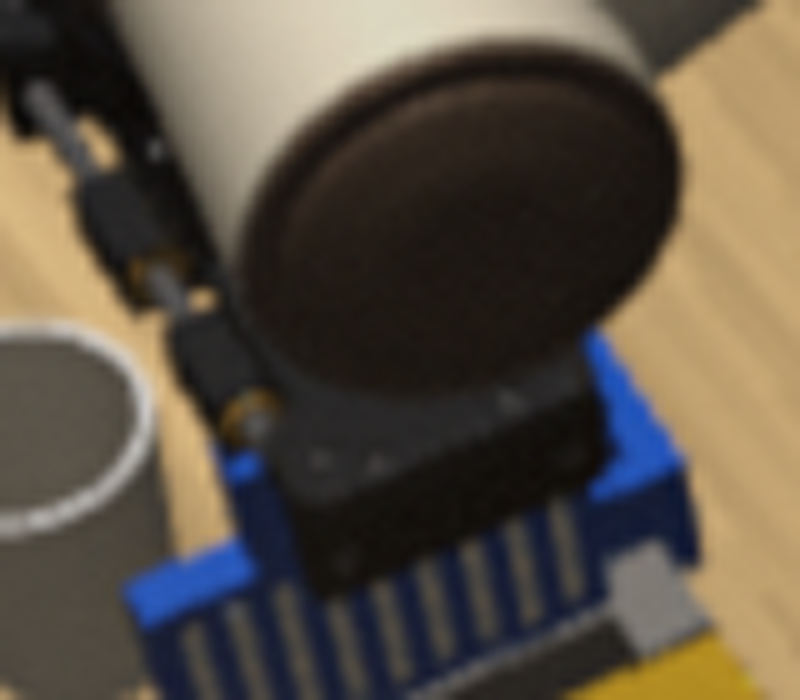

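View pics/t8.png

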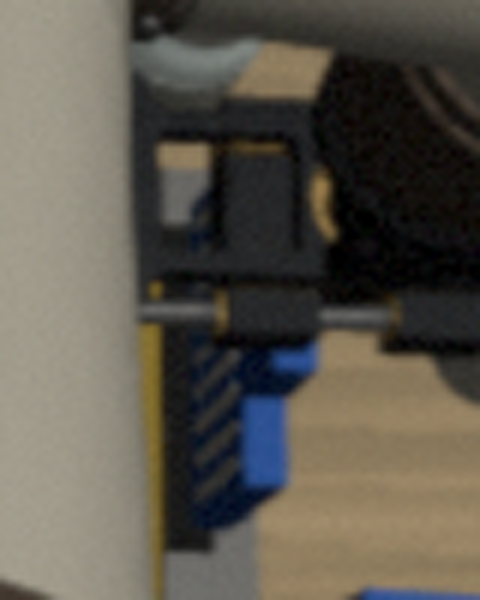

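```bash
python3 - <<'E'
from h import *
np.set_printoptions(precision=4,suppress=True)
s=ctrl.state();R=np.array(s["tcp_rot"]);p=np.array(s["tcp_pos"])
t=lambda X:((px("top",X)-[430,130]+.5)*6).round()
f=lambda X:((px("scene",X)-[190,110]+.5)*10).round()
for nm,a in(("ftop near L",(.013,.007,-.06)),("ftop near R",(.013,-.007,-.06)),("ftop far L",(.013,.007,.06)),("ftop far R",(.013,-.007,.06)),("fbot near L",(.083,.007,-.06)),("fbot near R",(.083,-.007,-.06)),("tab near L",(-.022,.007,-.03)),("tab near R",(-.022,-.007,-.03))):
    X=p+R@np.array(a);print(nm,X,t(X),f(X))
a=np.radians(-3.6);x=np.array([np.sin(a),-np.cos(a)]);y=np.array([np.cos(a),np.sin(a)]);c=np.array([.6155,-.29])
for sx in(-1,1):
  for sy in(-1,1):
    X=[*(c+sx*.009*x+sy*.063*y),.08];print("slot",sx,sy,t(X),f(X))
for sy in(-1,1):
    X=[*(c+.025*x+sy*.085*y),.08];print("blower corner",sy,t(X),f(X))
E
```

```text
ftop near L [ 0.5568 -0.2793  0.1714] [242. 485.] [583. 424.]
ftop near R [ 0.5559 -0.2933  0.1715] [284. 487.] [558. 388.]
ftop far L [ 0.6765 -0.287   0.1729] [239. 143.] [147. 619.]
ftop far R [ 0.6756 -0.301   0.173 ] [280. 144.] [123. 581.]
fbot near L [ 0.5576 -0.2801  0.1014] [187. 529.] [614. 601.]
fbot near R [ 0.5567 -0.2941  0.1015] [226. 530.] [590. 566.]
tab near L [ 0.5863 -0.2809  0.2067] [271. 371.] [457. 378.]
tab near R [ 0.5854 -0.2948  0.2069] [315. 373.] [431. 341.]
slot -1 -1 [163. 554.] [645. 652.]
slot -1 1 [161. 225.] [215. 855.]
slot 1 -1 [213. 556.] [613. 607.]
slot 1 1 [209. 227.] [186. 808.]
blower corner -1 [258. 616.] [658. 534.]
blower corner 1 [251. 172.] [ 84. 802.]
```

```bash
python3 - <<'E'
from h import *
go(.6158,-.2898,.150,86.4)
E
```

```text
shift [ 0.0352  0.0006 -0.0007] turn -0.0012 rows>= 1 | now [ 0.6161 -0.29    0.1852] phi 86.33 q [-0.2   0.5   0.08  0.01 -1.13 -1.44] open 0.0136 t 14.2 F [ 1.1  0.7 -1. ]
```

move_arm(steps=[[[0.006,0.0003,-0.0003,-0.001],[0.012,0.0006,-0.0007,-0.001],[0.018,0.0006,-0.0007,-0.001],[0.022,0.0006,-0.0007,-0.001],[0.026,0.0006,-0.0007,-0.001],[0.03,0.0006,-0.0007,-0.001],[0.033,0.0006,-0.0007,-0.001],[0.035,0.0006,-0.0007,-0.001],[0.035,0.0006,-0.0007,-0.001]]])

```text
time_s: 14.97
tcp_pos: [0.6156, -0.2897, 0.1495]
tcp_rot: [[0.011, 0.063, 0.998], [-0.011, 0.998, -0.063], [-1.0, -0.01, 0.012]]
ft_force: [-0.8, 0.2, -1.3]
opening: 0.0139
```

move_arm(steps=[[[0.006,0,0,0],[0.012,0,0,0],[0.018,0.0002,-0.0002,0],[0.024,0.0002,-0.0002,0],[0.03,0.0004,-0.0004,0],[0.034,0.0004,-0.0004,0],[0.038,0.0005,-0.0005,0],[0.04,0.0005,-0.0005,0],[0.04,0.0005,-0.0005,0]]])

```text
time_s: 15.72
tcp_pos: [0.6153, -0.2895, 0.1089]
tcp_rot: [[0.01, 0.063, 0.998], [-0.011, 0.998, -0.063], [-1.0, -0.01, 0.011]]
ft_force: [-0.2, 0.3, -1.7]
opening: 0.014
```

move_arm(steps=[[[0.004,0,0,0],[0.008,0,0,0],[0.011,0.0001,-0.0001,0],[0.013,0.0001,-0.0001,0],[0.015,0.0001,-0.0001,0],[0.017,0.0001,-0.0001,0],[0.018,0.0001,-0.0001,0],[0.018,0.0001,-0.0001,0]]])

```text
time_s: 16.38
tcp_pos: [0.6157, -0.2899, 0.0933]
tcp_rot: [[0.011, 0.062, 0.998], [-0.012, 0.998, -0.062], [-1.0, -0.011, 0.011]]
ft_force: [-2.9, 1.1, 6.5]
opening: 0.0139
```

move_arm(steps=[[[0.001,0,0,0],[0.002,0,0,0],[0.003,0,0,0],[0.003,0,0,0]]])

```text
time_s: 16.72
tcp_pos: [0.6161, -0.2902, 0.0933]
tcp_rot: [[0.012, 0.061, 0.998], [-0.013, 0.998, -0.061], [-1.0, -0.013, 0.013]]
ft_force: [-3.7, 0.8, 10.8]
opening: 0.0139
```

Seated. Release and rise.

move_arm(steps=[[[0,0,0,0],[0,0,0,0],[0,0,0,0],[0,0,0,0],[0,0,0,0]]], grip=0.1)

```text
time_s: 17.13
tcp_pos: [0.616, -0.2902, 0.0926]
tcp_rot: [[0.011, 0.062, 0.998], [-0.013, 0.998, -0.061], [-1.0, -0.012, 0.012]]
ft_force: [0.6, -0.2, 0.4]
opening: 0.0364
```

move_arm(steps=[[[-0.03,0,0,0],[-0.06,0,0,0],[-0.1,0,0,0],[-0.14,0,0,0],[-0.16,0,0,0],[-0.16,0,0,0]]])

```text
time_s: 17.63
tcp_pos: [0.6166, -0.2893, 0.2598]
tcp_rot: [[0.023, 0.061, 0.998], [-0.018, 0.998, -0.061], [-1.0, -0.016, 0.024]]
ft_force: [0.5, 0.4, 1.3]
opening: 0.0391
```

```bash
python3 - <<'E'
from h import *
go(.441,.187,.22,76.4)
go(.441,.187,.22,76.4+180)
snap("scene","s9",(190,90,350,220),5)
E
```

```text
shift [ 0.0272  0.4653 -0.2051] turn 0.1763 rows>= 13 | now [ 0.6166 -0.2893  0.2598] phi 86.5 q [-0.2   0.45  0.18  0.01 -1.27 -1.44] open 0.0391 t 17.6 F [0.5 0.4 1.3]
shift [ 0.0272  0.4653 -0.2051] turn 0.1763 rows>= 13 | now [ 0.6166 -0.2893  0.2598] phi 86.5 q [-0.2   0.45  0.18  0.01 -1.27 -1.44] open 0.0391 t 17.6 F [0.5 0.4 1.3]
```

View pics/s9.png

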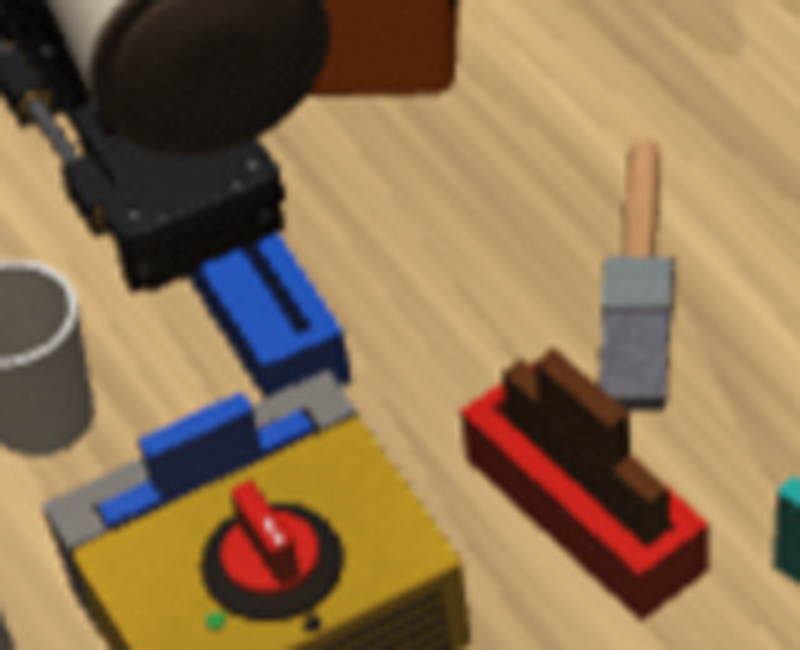

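```bash
python3 - <<'E'
from h import *
snap("top","t9"); snap("scene","s9f")
E
```

```text
(no output)
```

View pics/t9.png

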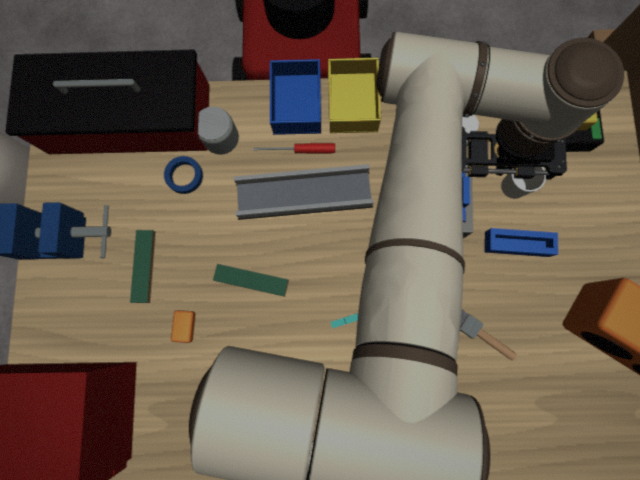

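View pics/s9f.png

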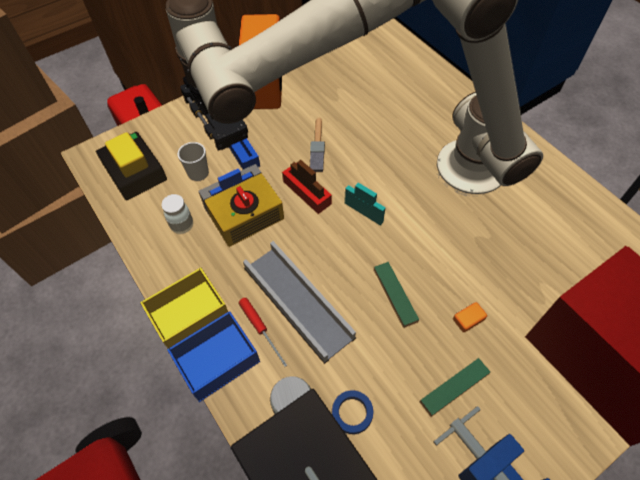

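```bash
python3 - <<'E'
from fit import *
t=cv2.imread("pics/t9.png");s=cv2.imread("pics/s9f.png")
crop(t,"tb",(120,215,300,315),4.4);crop(s,"sb",(365,250,505,425),4.4)
go(.441,.188,.2,166.4)
E
```

```text
shift [ 0.044   0.4648 -0.2021] turn -1.3952 rows>= 13 | now [ 0.6137 -0.2878  0.2514] phi 86.46 q [-0.2   0.46  0.17  0.01 -1.27 -1.44] open 0.0394 t 17.8 F [ 0.3 -0.1 -1.6]
```

View pics/tb.png

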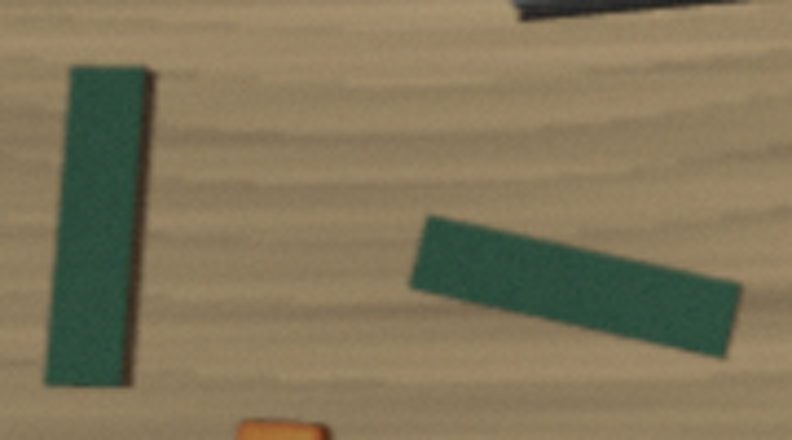

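View pics/sb.png

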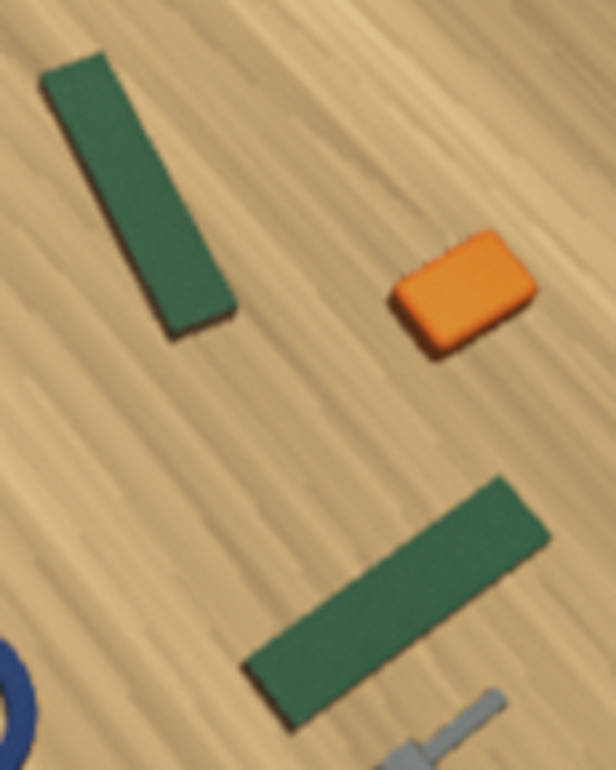

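```bash
python3 - <<'E'
from fit import *
B=un(120,215,4.4);S=un(365,250,4.4)
fit("b1",box(.17,.04),.018,[B(70,67),B(147,67),B(123,385),B(45,385)],[S(293,725),S(245,665),S(497,478),S(550,538)],[.478,.44,-.02])
fit("b1 top",box(.17,.04),.018,[B(70,67),B(147,67),B(123,385),B(45,385)],[None]*4,[.478,.44,-.02])
fit("b2",box(.04,.17),.018,[B(430,215),B(741,285),B(727,357),B(411,287)],[S(175,335),S(42,76),S(103,53),S(237,308)],[.44,.187,-.23])
fit("b2 top",box(.04,.17),.018,[B(430,215),B(741,285),B(727,357),B(411,287)],[None]*4,[.44,.187,-.23])
E
```

```text
b1 [0.4792 0.4428] yaw -1.373465039589191 res [[-0.2, -0.5], [-0.9, -0.5], [-0.8, 0.1], [-0.4, -0.0], [0.1, 0.2], [-0.8, -1.8], [-0.1, -1.5], [0.1, -0.9]]
b1 top [0.4786 0.4414] yaw -1.2831788959499792 res [[0.3, -0.3], [-0.3, -0.3], [-0.2, 0.3], [0.2, 0.2]]
b2 [0.4412 0.1891] yaw -13.619069206624836 res [[-1.0, -0.4], [-0.5, -0.5], [-1.4, 0.3], [-1.2, 0.1], [-0.9, -1.2], [-0.7, -1.1], [-0.1, -1.0], [0.2, -0.9]]
b2 top [0.4408 0.1867] yaw -13.525629031479905 res [[-0.0, -0.2], [0.5, -0.4], [-0.3, 0.4], [-0.1, 0.3]]
```

move_arm(steps=[[[0.04,0.465,-0.202,-1.395],[0.04,0.465,-0.202,-1.395],[0.04,0.465,-0.202,-1.395],[0.04,0.465,-0.202,-1.395],[0.04,0.465,-0.202,-1.395],[0.04,0.465,-0.202,-1.395],[0.04,0.465,-0.202,-1.395],[0.04,0.465,-0.202,-1.395],[0.04,0.465,-0.202,-1.395],[0.04,0.465,-0.202,-1.395],[0.04,0.465,-0.202,-1.395],[0.04,0.465,-0.202,-1.395]]], grip=-0.7)

```text
time_s: 18.78
tcp_pos: [0.4423, 0.1806, 0.2029]
tcp_rot: [[0.007, -0.973, 0.231], [-0.014, 0.231, 0.973], [-1.0, -0.01, -0.012]]
ft_force: [0.7, -0.2, 0.3]
opening: 0.0738
```

```bash
python3 - <<'E'
from h import *
go(.441,.189,.10,166.4)
E
```

```text
shift [0.1027 0.0042 0.0091] turn 0.0044 rows>= 3 | now [0.4423 0.1806 0.2029] phi 166.65 q [ 0.74  0.16 -0.39  0.02 -1.03 -0.98] open 0.0738 t 18.8 F [ 0.7 -0.2  0.3]
```

move_arm(steps=[[[0.03,0.004,0.009,0.004],[0.06,0.004,0.009,0.004],[0.09,0.004,0.009,0.004],[0.103,0.004,0.009,0.004],[0.103,0.004,0.009,0.004],[0.103,0.004,0.009,0.004],[0.103,0.004,0.009,0.004]]])

```text
time_s: 19.37
tcp_pos: [0.4415, 0.1889, 0.1]
tcp_rot: [[0.007, -0.972, 0.235], [-0.014, 0.235, 0.972], [-1.0, -0.01, -0.012]]
ft_force: [0.8, 0.7, 0.3]
opening: 0.0739
```

```bash
python3 - <<'E'
from h import *
go(.441,.189,.013,166.4)
E
```

```text
shift [0.087  0.0014 0.001 ] turn 0.0006 rows>= 3 | now [0.4415 0.1889 0.1   ] phi 166.44 q [ 0.75  0.29 -0.53  0.02 -0.76 -1.01] open 0.0739 t 19.4 F [0.8 0.7 0.3]
```

move_arm(steps=[[[0.025,0.0014,0.001,0],[0.045,0.0014,0.001,0],[0.06,0.0014,0.001,0],[0.07,0.0014,0.001,0],[0.08,0.0014,0.001,0],[0.085,0.0014,0.001,0],[0.087,0.0014,0.001,0],[0.087,0.0014,0.001,0],[0.087,0.0014,0.001,0]]])

```text
time_s: 20.12
tcp_pos: [0.4416, 0.1894, 0.0138]
tcp_rot: [[0.009, -0.972, 0.235], [-0.013, 0.235, 0.972], [-1.0, -0.012, -0.011]]
ft_force: [0.5, 0.0, -0.1]
opening: 0.0739
```

move_arm(steps=[[[0,0,0,0],[0,0,0,0],[0,0,0,0],[0,0,0,0],[0,0,0,0],[0,0,0,0],[0,0,0,0],[0,0,0,0]]], grip=1)

```text
time_s: 20.78
tcp_pos: [0.4414, 0.1894, 0.0138]
tcp_rot: [[0.008, -0.972, 0.235], [-0.013, 0.234, 0.972], [-1.0, -0.011, -0.011]]
ft_force: [-0.9, -0.3, 2.2]
opening: 0.0399
```

move_arm(steps=[[[-0.015,0,0,0],[-0.04,0,0,0],[-0.07,0,0,0],[-0.1,0,0,0],[-0.125,0,0,0],[-0.14,0,0,0],[-0.14,0,0,0],[-0.14,0,0,0]]])

```text
time_s: 21.45
tcp_pos: [0.4401, 0.1913, 0.1539]
tcp_rot: [[0.009, -0.972, 0.235], [-0.012, 0.235, 0.972], [-1.0, -0.011, -0.01]]
ft_force: [0.7, 0.1, -2.1]
opening: 0.0395
```

```bash
python3 - <<'E'
from h import *
go(.651,.0015,.15,93.6)
E
```

```text
shift [ 0.008  -0.2495 -0.1348] turn 1.2709 rows>= 11 | now [0.4401 0.1913 0.1539] phi 166.42 q [ 0.76  0.21 -0.46  0.02 -0.9  -1.01] open 0.0395 t 21.4 F [ 0.7  0.1 -2.1]
```

move_arm(steps=[[[0,-0.25,-0.135,1.27],[0,-0.25,-0.135,1.27],[0,-0.25,-0.135,1.27],[0,-0.25,-0.135,1.27],[0,-0.25,-0.135,1.27],[0,-0.25,-0.135,1.27],[0,-0.25,-0.135,1.27],[0,-0.25,-0.135,1.27],[0,-0.25,-0.135,1.27],[0,-0.25,-0.135,1.27],[0,-0.25,-0.135,1.27],[0,-0.25,-0.135,1.27]]])

```text
time_s: 22.45
tcp_pos: [0.6504, 0.0012, 0.1556]
tcp_rot: [[0.005, -0.065, 0.998], [-0.013, 0.998, 0.065], [-1.0, -0.013, 0.004]]
ft_force: [0.5, 1.2, -0.7]
opening: 0.0399
```

```bash
python3 - <<'E'
from h import *
go(.651,.0015,.075,93.6)
snap("scene","s10",(220,210,400,370),4.4)
snap("top","t10",(220,130,400,240),4.4)
E
```

```text
shift [0.0806 0.0014 0.0003] turn 0.0025 rows>= 2 | now [0.6504 0.0012 0.1556] phi 93.75 q [ 0.26  0.48 -0.04  0.02 -1.05 -1.77] open 0.0399 t 22.4 F [ 0.5  1.2 -0.7]
```

View pics/s10.png

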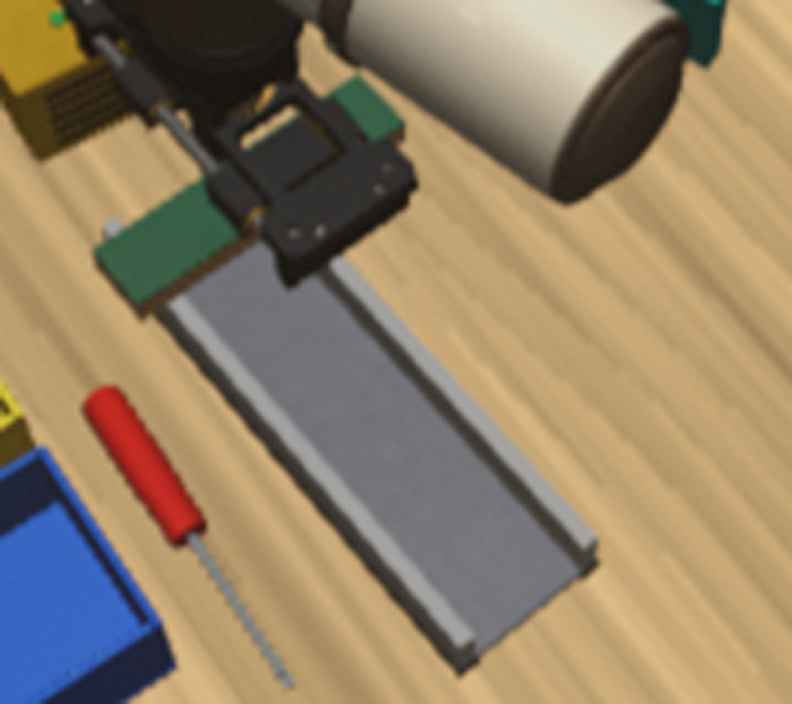

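move_arm(steps=[[[0.03,0.0014,0.0003,0.002],[0.055,0.0014,0.0003,0.002],[0.075,0.0014,0.0003,0.002],[0.088,0.0015,0.0003,0.002],[0.094,0.0015,0.0003,0.002],[0.097,0.0015,0.0003,0.002],[0.097,0.0015,0.0003,0.002],[0.097,0.0015,0.0003,0.002]]])

```text
time_s: 23.22
tcp_pos: [0.6523, 0.0019, 0.0607]
tcp_rot: [[0.008, -0.065, 0.998], [-0.013, 0.998, 0.065], [-1.0, -0.013, 0.008]]
ft_force: [0.1, -0.9, -1.3]
opening: 0.0399
```

```bash
python3 - <<'E'
from h import *
go(.651,.0015,.054,93.6)
E
```

```text
shift [ 0.0067 -0.0002 -0.0014] turn 0.0023 rows>= 1 | now [0.6523 0.0019 0.0607] phi 93.73 q [ 0.26  0.58 -0.14  0.02 -0.85 -1.78] open 0.0399 t 23.2 F [ 0.1 -0.9 -1.3]
```

move_arm(steps=[[[0.002,0,-0.0014,0.002],[0.004,0,-0.0014,0.002],[0.005,0,-0.0014,0.002],[0.006,0,-0.0014,0.002],[0.006,0,-0.0014,0.002]]])

```text
time_s: 23.63
tcp_pos: [0.651, 0.0017, 0.0548]
tcp_rot: [[0.009, -0.063, 0.998], [-0.012, 0.998, 0.063], [-1.0, -0.013, 0.008]]
ft_force: [0.1, -0.3, -1.0]
opening: 0.0397
```

move_arm(steps=[[[0.001,0,0,0],[0.002,0,0,0],[0.002,0,0,0]]])

```text
time_s: 23.88
tcp_pos: [0.6513, 0.0018, 0.0539]
tcp_rot: [[0.009, -0.064, 0.998], [-0.013, 0.998, 0.064], [-1.0, -0.013, 0.008]]
ft_force: [-1.1, 0.5, 3.9]
opening: 0.0397
```

```bash
python3 - <<'E'
from h import *
go(.651,.0015,.054,93.6)
snap("scene","s11",(220,210,400,370),4.4)
snap("top","t11",(220,130,400,240),4.4)
E
```

```text
shift [-0.0001 -0.0002 -0.0003] turn 0.0008 rows>= 1 | now [0.6513 0.0018 0.0539] phi 93.65 q [ 0.26  0.59 -0.14  0.02 -0.84 -1.78] open 0.0397 t 23.9 F [-1.1  0.5  3.9]
```

View pics/s11.png

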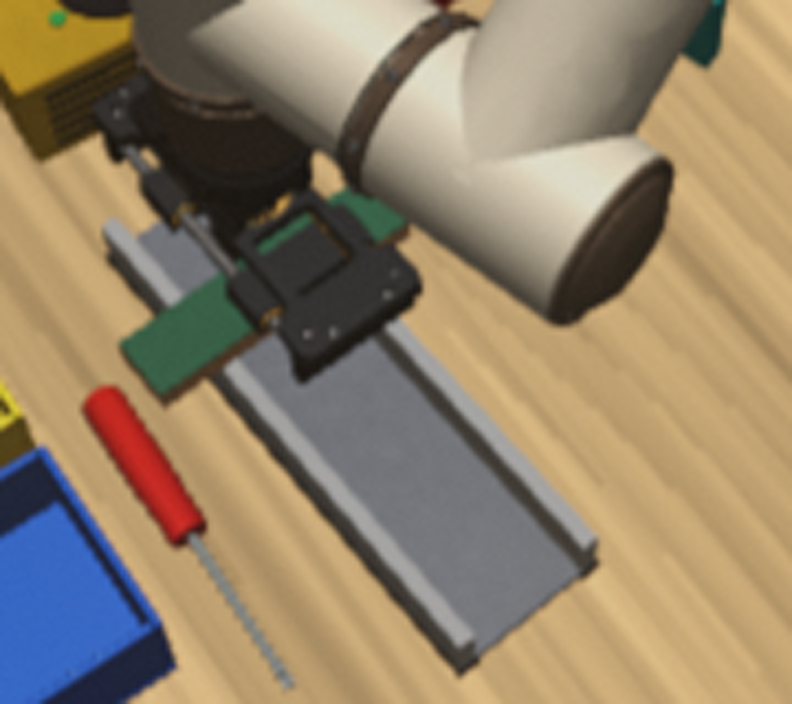

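View pics/t11.png

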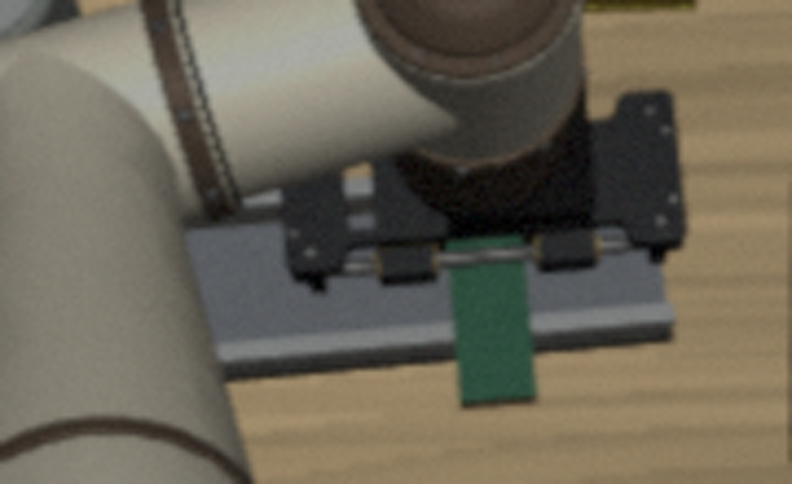

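move_arm(steps=[[[-0.001,0,0,0],[-0.001,0,0,0],[-0.001,0,0,0],[-0.001,0,0,0],[-0.001,0,0,0]]], grip=-0.5)

```text
time_s: 24.4
tcp_pos: [0.6512, 0.0017, 0.0545]
tcp_rot: [[0.009, -0.063, 0.998], [-0.013, 0.998, 0.063], [-1.0, -0.013, 0.008]]
ft_force: [-0.7, 0.9, 0.4]
opening: 0.0626
```

move_arm(steps=[[[-0.02,0,0,0],[-0.05,0,0,0],[-0.09,0,0,0],[-0.13,0,0,0],[-0.14,0,0,0],[-0.14,0,0,0],[-0.14,0,0,0]]])

```text
time_s: 24.98
tcp_pos: [0.6501, 0.0037, 0.1953]
tcp_rot: [[0.011, -0.063, 0.998], [-0.012, 0.998, 0.063], [-1.0, -0.012, 0.01]]
ft_force: [0.5, 0.1, -0.2]
opening: 0.0652
```

```bash
python3 - <<'E'
from h import *
snap("scene","s12"); snap("top","t12")
s=cv2.imread("pics/scene0.png")
print("handle tri", tri((400+172/5,340+515/5),(377/3.6,280/3.6+180)))  # scrap guess of tips
print(tri((400+395/5,340+342/5),(371/3.6,278/3.6+180)),tri((400+180/5,340+518/5),(383/3.6,93/3.6+180)))
go(.465,.4428,.2,90)
E
```

```text
handle tri (array([ 0.54775932,  0.52899118, -0.04034511]), array([18.96544266, -0.75391559]), array([ 12.69645266, -16.62565823]))
(array([0.49115213, 0.51111734, 0.06510405]), array([-0.95068836,  0.00252364]), array([-0.78334964,  0.77228385])) (array([0.60957958, 0.51166593, 0.0645839 ]), array([-0.82987326, -0.0384647 ]), array([-0.65261727,  0.64738426]))
shift [-0.0138  0.45   -0.1559] turn 0.0632 rows>= 12 | now [0.6491 0.0034 0.1929] phi 93.62 q [ 0.26  0.45  0.01  0.02 -1.13 -1.77] open 0.0654 t 25.1 F [-0.3 -1.7  0.5]
```

View pics/s12.png

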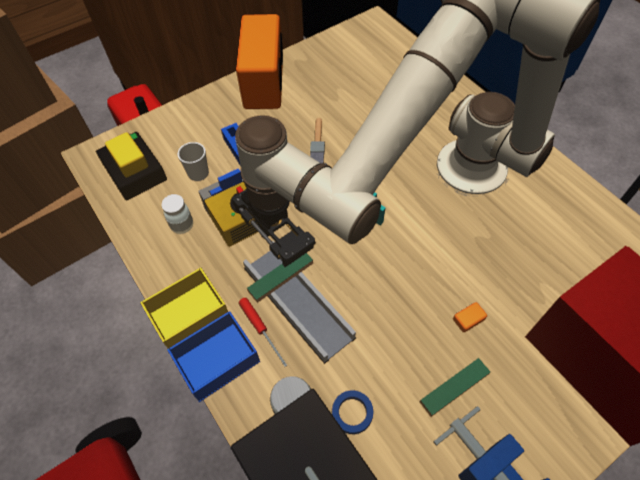

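View pics/t12.png

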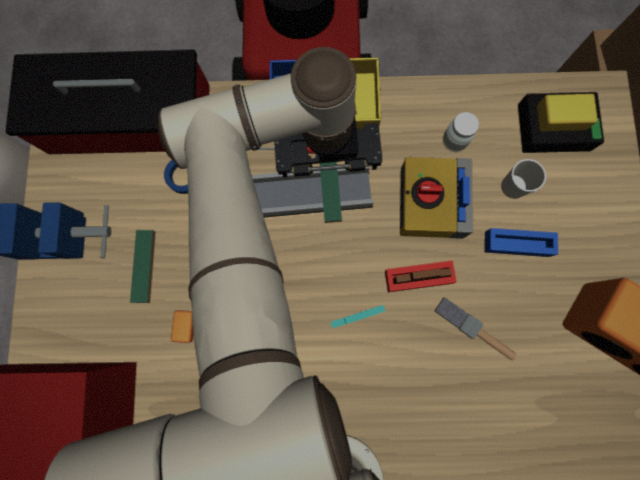

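```bash
python3 - <<'E'
from h import *
go(.4592,.4433,.19,88.6)
E
```

```text
shift [-0.0039  0.451  -0.1617] turn 0.0876 rows>= 12 | now [0.6491 0.0034 0.1929] phi 93.62 q [ 0.26  0.45  0.01  0.02 -1.13 -1.77] open 0.0654 t 25.1 F [-0.3 -1.7  0.5]
```

move_arm(steps=[[[-0.004,0.451,-0.162,0.088],[-0.004,0.451,-0.162,0.088],[-0.004,0.451,-0.162,0.088],[-0.004,0.451,-0.162,0.088],[-0.004,0.451,-0.162,0.088],[-0.004,0.451,-0.162,0.088],[-0.004,0.451,-0.162,0.088],[-0.004,0.451,-0.162,0.088],[-0.004,0.451,-0.162,0.088],[-0.004,0.451,-0.162,0.088],[-0.004,0.451,-0.162,0.088],[-0.004,0.451,-0.162,0.088]]])

```text
time_s: 26.08
tcp_pos: [0.4565, 0.4465, 0.1878]
tcp_rot: [[0.004, 0.022, 1.0], [-0.015, 1.0, -0.021], [-1.0, -0.015, 0.005]]
ft_force: [1.0, 0.0, -0.6]
opening: 0.0652
```

```bash
python3 - <<'E'
from h import *
go(.4592,.4433,.12,88.6)
snap("scene","s13"); snap("top","t13",(220,130,400,240),4.4)
E
```

```text
shift [ 0.0679 -0.0021  0.0025] turn 0.0029 rows>= 2 | now [0.4565 0.4465 0.1878] phi 88.76 q [ 1.03  0.44 -0.02  0.01 -1.12 -2.63] open 0.0652 t 26.1 F [ 1.   0.  -0.6]
```

View pics/s13.png

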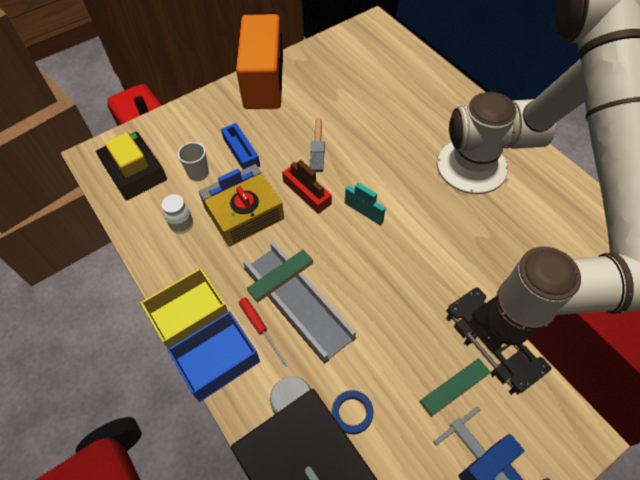

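View pics/t13.png

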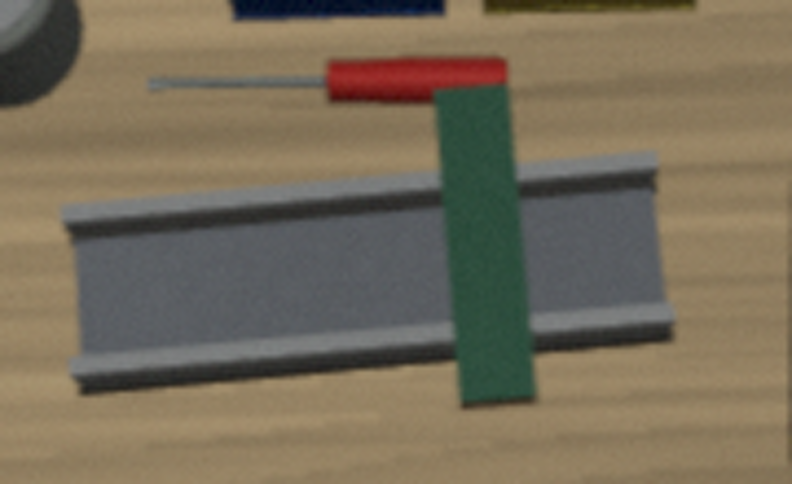

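```bash
python3 - <<'E'
from fit import *
B=un(220,130,4.4)
N=[None]*4
r=fit("rack",box(.094,.32),.04,[B(62,208),B(657,155),B(673,320),B(72,372)],N,[.646,.063,.07])
b=fit("b2",box(.17,.04),.058,[B(433,93),B(508,86),B(537,398),B(462,404)],N,[.65,.0,.07])
c,s=np.cos(r[2]),np.sin(r[2]);d=b[:2]-r[:2];print("rel",c*d[0]+s*d[1],-s*d[0]+c*d[1],np.degrees(b[2]-r[2]))
E
```

```text
rack [0.6466 0.0632] yaw 3.8679324294847133 res [[-0.3, -0.8], [0.1, -0.7], [0.7, 0.5], [-0.5, 0.8]]
b2 [0.6507 0.0001] yaw 3.9262707852199488 res [[-0.1, -0.2], [0.0, -0.1], [0.3, 0.1], [-0.3, 0.3]]
rel -0.00015754379646089594 -0.06327845996890559 0.05833835573523519
```

move_arm(steps=[[[0.03,-0.002,0.0025,0.003],[0.06,-0.002,0.0025,0.003],[0.09,-0.0025,0.0025,0.003],[0.1,-0.0025,0.0025,0.003],[0.1,-0.0025,0.0025,0.003],[0.1,-0.0025,0.0025,0.003],[0.1,-0.0025,0.0025,0.003]]])

```text
time_s: 26.77
tcp_pos: [0.4607, 0.4427, 0.0893]
tcp_rot: [[0.006, 0.023, 1.0], [-0.013, 1.0, -0.023], [-1.0, -0.013, 0.007]]
ft_force: [0.5, -0.2, -0.0]
opening: 0.0655
```

```bash
python3 - <<'E'
from h import *
go(.4592,.4433,.014,88.6)
snap("scene","s14",(400,300,580,460),4.4)
E
```

```text
shift [ 0.0753  0.0016 -0.002 ] turn 0.0013 rows>= 2 | now [0.4607 0.4427 0.0893] phi 88.67 q [ 1.02  0.53 -0.13  0.02 -0.91 -2.63] open 0.0655 t 26.8 F [ 0.5 -0.2 -0. ]
```

View pics/s14.png

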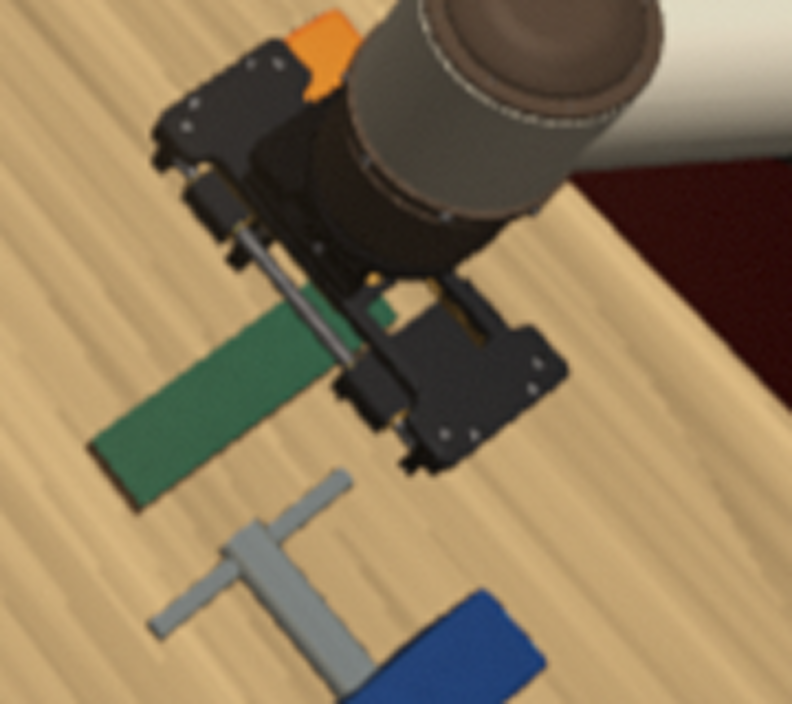

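move_arm(steps=[[[0.015,0.001,-0.002,0.001],[0.03,0.0015,-0.002,0.001],[0.042,0.0015,-0.002,0.001],[0.052,0.0015,-0.002,0.001],[0.06,0.0015,-0.002,0.001],[0.06,0.0015,-0.002,0.001]]])

```text
time_s: 27.32
tcp_pos: [0.4586, 0.4428, 0.0281]
tcp_rot: [[0.005, 0.024, 1.0], [-0.015, 1.0, -0.024], [-1.0, -0.015, 0.005]]
ft_force: [-1.0, 0.7, 0.2]
opening: 0.0655
```

move_arm(steps=[[[0.005,0,0,0],[0.01,0,0,0],[0.014,0,0,0],[0.015,0,0,0],[0.015,0,0,0]]])

```text
time_s: 27.73
tcp_pos: [0.4585, 0.4425, 0.0128]
tcp_rot: [[0.005, 0.024, 1.0], [-0.015, 1.0, -0.024], [-1.0, -0.015, 0.005]]
ft_force: [-0.1, 0.8, 0.3]
opening: 0.0653
```

move_arm(steps=[[[0,0,0,0],[0,0,0,0],[0,0,0,0],[0,0,0,0],[0,0,0,0],[0,0,0,0],[0,0,0,0],[0,0,0,0]]], grip=1)

```text
time_s: 28.4
tcp_pos: [0.4587, 0.4427, 0.013]
tcp_rot: [[0.005, 0.024, 1.0], [-0.015, 1.0, -0.024], [-1.0, -0.015, 0.005]]
ft_force: [0.4, -0.0, 1.0]
opening: 0.0398
```

move_arm(steps=[[[-0.01,0,0,0],[-0.03,0,0,0],[-0.06,0,0,0],[-0.09,0,0,0],[-0.12,0,0,0],[-0.14,0,0,0],[-0.14,0,0,0],[-0.14,0,0,0]]])

```text
time_s: 29.07
tcp_pos: [0.458, 0.445, 0.1547]
tcp_rot: [[0.006, 0.025, 1.0], [-0.012, 1.0, -0.025], [-1.0, -0.012, 0.006]]
ft_force: [-0.8, -0.3, -0.6]
opening: 0.0398
```

```bash
python3 - <<'E'
from h import *
go(.6226,.1286,.15,93.6)
E
```

```text
shift [ 0.0095 -0.3122  0.1723] turn -0.0874 rows>= 9 | now [0.458  0.445  0.1547] phi 88.59 q [ 1.03  0.47 -0.06  0.01 -1.05 -2.63] open 0.0398 t 29.1 F [-0.8 -0.3 -0.6]
```

move_arm(steps=[[[0.005,-0.312,0.172,-0.0874],[0.005,-0.312,0.172,-0.0874],[0.005,-0.312,0.172,-0.0874],[0.005,-0.312,0.172,-0.0874],[0.005,-0.312,0.172,-0.0874],[0.005,-0.312,0.172,-0.0874],[0.005,-0.312,0.172,-0.0874],[0.005,-0.312,0.172,-0.0874],[0.005,-0.312,0.172,-0.0874],[0.005,-0.312,0.172,-0.0874],[0.005,-0.312,0.172,-0.0874]]])

```text
time_s: 29.98
tcp_pos: [0.6216, 0.127, 0.1523]
tcp_rot: [[0.002, -0.059, 0.998], [-0.013, 0.998, 0.059], [-1.0, -0.014, 0.001]]
ft_force: [-0.5, 0.4, -0.9]
opening: 0.0396
```

```bash
python3 - <<'E'
from h import *
go(.6226,.1286,.06,93.6)
E
```

```text
shift [0.0922 0.0028 0.001 ] turn -0.0034 rows>= 3 | now [0.6216 0.127  0.1523] phi 93.41 q [ 0.46  0.46 -0.08  0.02 -1.03 -1.98] open 0.0396 t 30.0 F [-0.5  0.4 -0.9]
```

move_arm(steps=[[[0.03,0.002,0.001,-0.003],[0.055,0.0028,0.001,-0.003],[0.075,0.0028,0.001,-0.003],[0.086,0.0028,0.001,-0.003],[0.092,0.0028,0.001,-0.003],[0.092,0.0028,0.001,-0.003],[0.092,0.0028,0.001,-0.003],[0.092,0.0028,0.001,-0.003]]])

```text
time_s: 30.65
tcp_pos: [0.6234, 0.1293, 0.0617]
tcp_rot: [[0.004, -0.063, 0.998], [-0.013, 0.998, 0.063], [-1.0, -0.013, 0.004]]
ft_force: [1.4, -0.3, 0.2]
opening: 0.0398
```

```bash
python3 - <<'E'
from h import *
go(.6226,.1286,.054,93.6)
E
```

```text
shift [ 0.0077 -0.0005 -0.0009] turn 0.0004 rows>= 1 | now [0.6234 0.1293 0.0617] phi 93.62 q [ 0.46  0.56 -0.17  0.02 -0.84 -1.98] open 0.0398 t 30.6 F [ 1.4 -0.3  0.2]
```

move_arm(steps=[[[0.003,-0.0005,-0.0009,0],[0.005,-0.0005,-0.0009,0],[0.007,-0.0005,-0.0009,0],[0.008,-0.0005,-0.0009,0],[0.009,-0.0005,-0.0009,0],[0.009,-0.0005,-0.0009,0]]])

```text
time_s: 31.15
tcp_pos: [0.6226, 0.1285, 0.053]
tcp_rot: [[0.004, -0.063, 0.998], [-0.013, 0.998, 0.063], [-1.0, -0.013, 0.004]]
ft_force: [-0.5, 0.2, 1.9]
opening: 0.0397
```

move_arm(steps=[[[0,0,0,0],[0,0,0,0],[0,0,0,0],[0,0,0,0],[0,0,0,0],[0,0,0,0]]], grip=-0.5)

```text
time_s: 31.65
tcp_pos: [0.6226, 0.1285, 0.053]
tcp_rot: [[0.005, -0.063, 0.998], [-0.013, 0.998, 0.063], [-1.0, -0.013, 0.004]]
ft_force: [-0.1, 1.2, -0.0]
opening: 0.0636
```

move_arm(steps=[[[-0.02,0,0,0],[-0.05,0,0,0],[-0.09,0,0,0],[-0.13,0,0,0],[-0.15,0,0,0],[-0.15,0,0,0],[-0.15,0,0,0]]])

```text
time_s: 32.23
tcp_pos: [0.6223, 0.1308, 0.2046]
tcp_rot: [[0.008, -0.063, 0.998], [-0.011, 0.998, 0.063], [-1.0, -0.011, 0.007]]
ft_force: [-0.1, -0.3, -0.4]
opening: 0.0649
```

```bash
python3 - <<'E'
from h import *
snap("scene","s15");snap("top","t15")
a=np.radians(-3.6);x=np.array([np.sin(a),-np.cos(a)])
c=np.array([.616,-.2898]);k=c-.075*x;print("knob",k)
go(k[0],k[1],.22,0)
t=cv2.imread("pics/top0.png");crop(t,"tK",(395,150,475,225),10)
s=cv2.imread("pics/scene0.png");crop(s,"sK",(215,170,275,230),13)
E
```

```text
knob [ 0.62070929 -0.214948  ]
shift [-0.0139 -0.3447 -0.022 ] turn -1.5078 rows>= 13 | now [0.621  0.1302 0.2016] phi 93.61 q [ 0.47  0.42 -0.01  0.01 -1.14 -1.98] open 0.0655 t 32.3 F [ 0.2  0.2 -0.7]
```

View pics/s15.png

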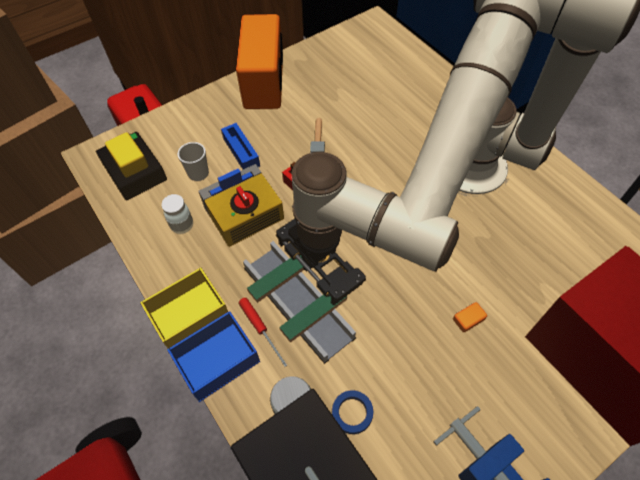

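View pics/tK.png

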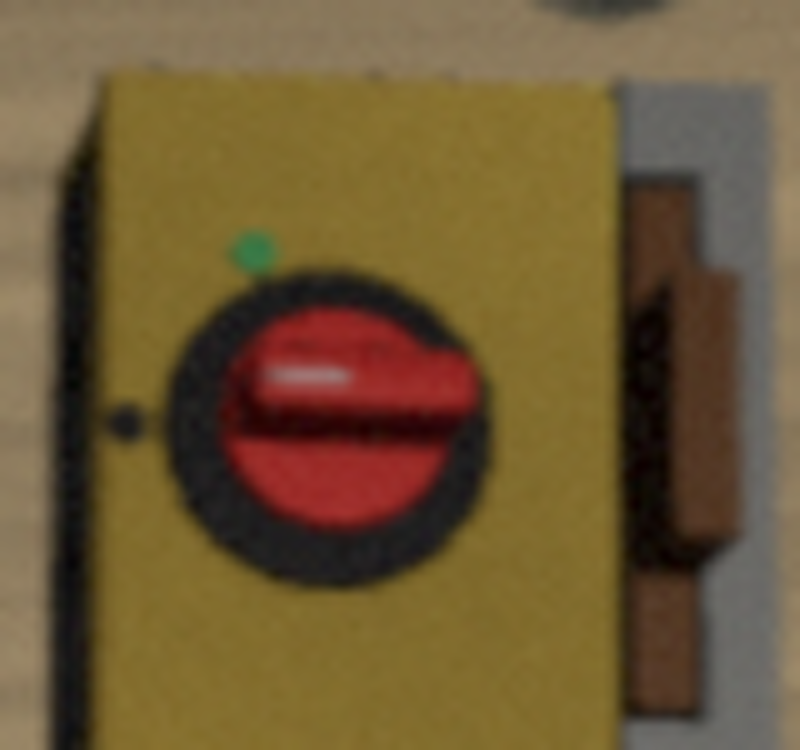

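View pics/sK.png

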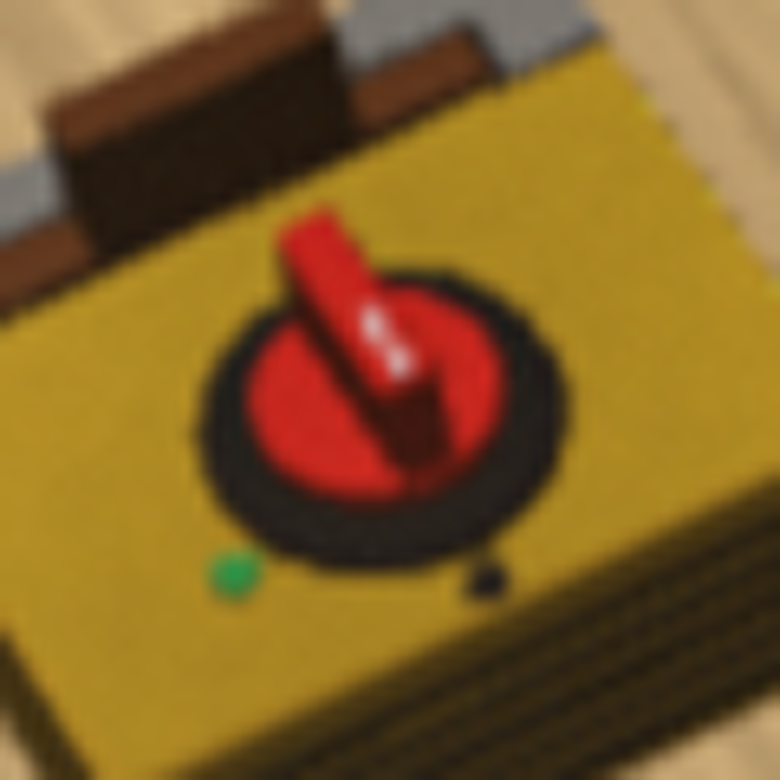

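```bash
python3 - <<'E'
from fit import *
T=un(395,150,10);S=un(215,170,13)
for p in((262,348),(470,350),(480,405),(258,408),(368,378)): print(w("top",T(*p),.124))
for p in((305,225),(408,378),(357,300)): print("s",w("scene",S(*p),.124))
print("dots",w("top",T(127,423),.08),w("top",T(253,252),.08),"disc",w("top",T(328,430),.085))
B=un(0,0,1)
t=cv2.imread("pics/t15.png");crop(t,"t15c",(220,130,400,240),4.4)
go(.6207,-.2149,.2,176.4)
E
```

```text
[ 0.6273 -0.1941  0.124 ]
[ 0.6259 -0.2383  0.124 ]
[ 0.6137 -0.2397  0.124 ]
[ 0.6141 -0.1925  0.124 ]
[ 0.6202 -0.2163  0.124 ]
s [ 0.6201 -0.234   0.124 ]
s [ 0.6227 -0.1908  0.124 ]
s [ 0.6212 -0.2125  0.124 ]
dots [ 0.6237 -0.1722  0.08  ] [ 0.6628 -0.2024  0.08  ] disc [ 0.6197 -0.2156  0.085 ]
shift [ 0.0061 -0.3444 -0.022 ] turn -1.445 rows>= 12 | now [0.621  0.1302 0.2016] phi 93.61 q [ 0.47  0.42 -0.01  0.01 -1.14 -1.98] open 0.0655 t 32.3 F [ 0.2  0.2 -0.7]
```

View pics/t15c.png

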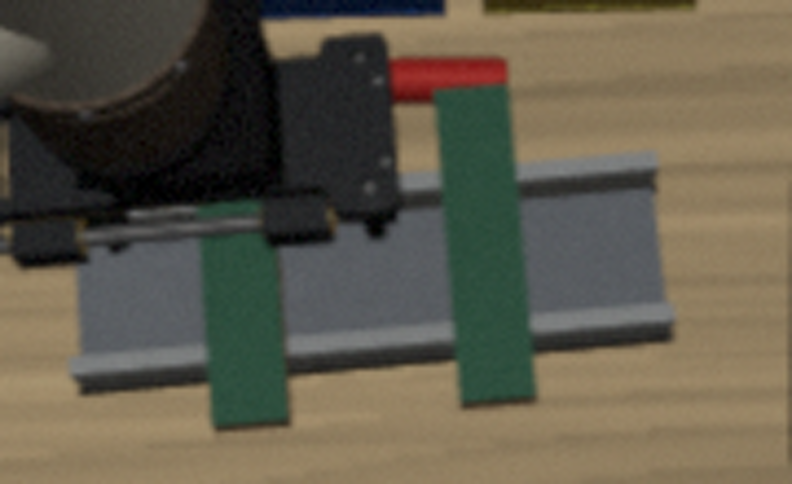

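Knob centre ≈ (0.6207, −0.2149). Move above the knob, then verify boards before turning.

move_arm(steps=[[[0.005,-0.344,-0.022,-1.445],[0.005,-0.344,-0.022,-1.445],[0.005,-0.344,-0.022,-1.445],[0.005,-0.344,-0.022,-1.445],[0.005,-0.344,-0.022,-1.445],[0.005,-0.344,-0.022,-1.445],[0.005,-0.344,-0.022,-1.445],[0.005,-0.344,-0.022,-1.445],[0.005,-0.344,-0.022,-1.445],[0.005,-0.344,-0.022,-1.445],[0.005,-0.344,-0.022,-1.445],[0.005,-0.344,-0.022,-1.445]]], grip=0)

```text
time_s: 33.33
tcp_pos: [0.6195, -0.2154, 0.1983]
tcp_rot: [[-0.003, -0.998, 0.059], [-0.012, 0.059, 0.998], [-1.0, 0.002, -0.013]]
ft_force: [-0.2, 0.3, 1.0]
opening: 0.0433
```

```bash
python3 - <<'E'
from h import *
go(.6207,-.2149,.15,176.4)
snap("top","t16",(220,130,400,240),4.4);snap("scene","s16")
E
```

```text
shift [ 0.0483 -0.0013  0.0012] turn 0.0041 rows>= 2 | now [ 0.6195 -0.2154  0.1983] phi 176.63 q [-0.08  0.46  0.04  0.01 -1.15  0.02] open 0.0433 t 33.3 F [-0.2  0.3  1. ]
```

View pics/t16.png

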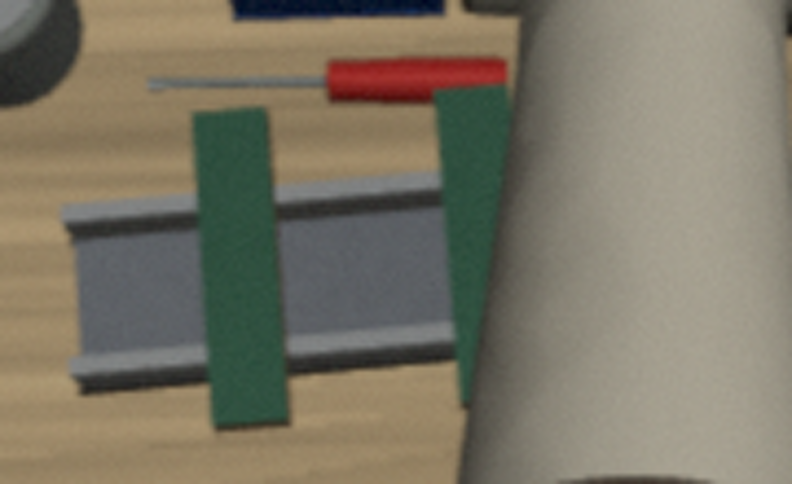

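View pics/s16.png

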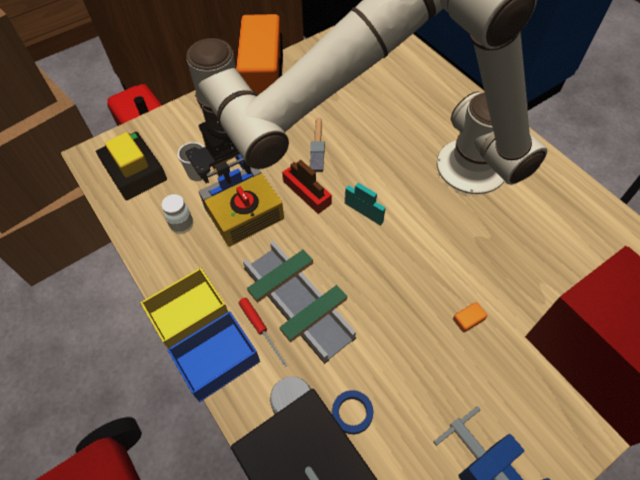

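```bash
python3 - <<'E'
from fit import *
B=un(220,130,4.4)
N=[None]*4
r=np.array([.6466,.0632,np.radians(3.87)])
b=fit("b1",box(.17,.04),.058,[B(193,113),B(267,108),B(289,421),B(214,427)],N,[.65,.12,.07])
c,s=np.cos(r[2]),np.sin(r[2]);d=b[:2]-r[:2];print("rel",c*d[0]+s*d[1],-s*d[0]+c*d[1],np.degrees(b[2]-r[2]))
E
```

```text
b1 [0.6418 0.1276] yaw 3.8085301375606226 res [[-0.1, 0.2], [0.2, -0.2], [0.3, -0.1], [-0.3, 0.1]]
rel -0.00046114839115637355 0.06456044068204414 -0.06146986243937777
```

move_arm(steps=[[[0.02,-0.0013,0.0012,0.004],[0.04,-0.0013,0.0012,0.004],[0.05,-0.0013,0.0012,0.004],[0.05,-0.0013,0.0012,0.004],[0.05,-0.0013,0.0012,0.004]]])

```text
time_s: 33.85
tcp_pos: [0.6208, -0.2142, 0.1479]
tcp_rot: [[-0.004, -0.998, 0.068], [-0.013, 0.068, 0.998], [-1.0, 0.003, -0.013]]
ft_force: [-0.6, 0.1, 0.0]
opening: 0.0433
```

```bash
python3 - <<'E'
from h import *
go(.6207,-.2149,.107,176.4)
snap("scene","s17",(190,100,300,240),5)
E
```

```text
shift [ 0.0409 -0.0001 -0.0002] turn -0.0056 rows>= 1 | now [ 0.6208 -0.2142  0.1479] phi 176.08 q [-0.08  0.5  -0.03  0.02 -1.05  0.  ] open 0.0433 t 33.9 F [-0.6  0.1  0. ]
```

View pics/s17.png

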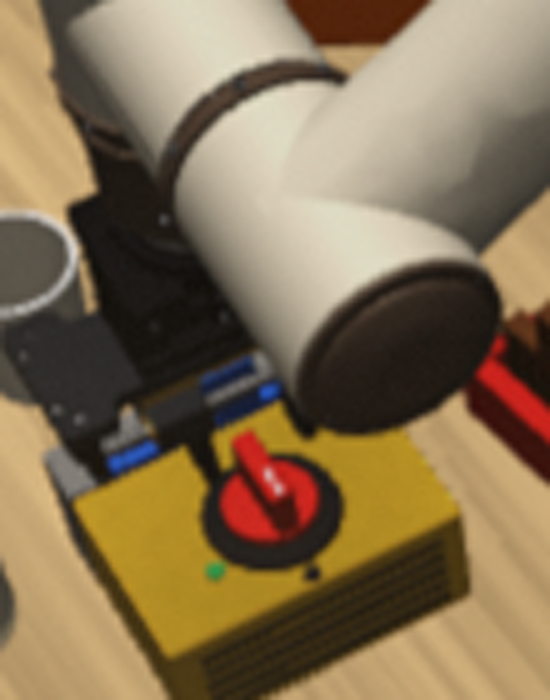

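move_arm(steps=[[[0.012,0,0,-0.005],[0.024,0,0,-0.005],[0.034,0,0,-0.005],[0.04,0,0,-0.005],[0.04,0,0,-0.005],[0.04,0,0,-0.005]]])

```text
time_s: 34.4
tcp_pos: [0.6212, -0.2149, 0.1084]
tcp_rot: [[-0.003, -0.998, 0.063], [-0.013, 0.063, 0.998], [-1.0, 0.002, -0.014]]
ft_force: [0.4, 0.4, -0.0]
opening: 0.0435
```

move_arm(steps=[[[0,0,0,0],[0,0,0,0],[0,0,0,0],[0,0,0,0],[0,0,0,0],[0,0,0,0],[0,0,0,0],[0,0,0,0]]], grip=1)

```text
time_s: 35.07
tcp_pos: [0.6195, -0.2148, 0.1087]
tcp_rot: [[-0.007, -0.998, 0.063], [-0.013, 0.063, 0.998], [-1.0, 0.006, -0.013]]
ft_force: [-5.7, 0.6, 3.8]
opening: 0.014
```

move_arm(steps=[[[0,0.001,0,0.1],[0,0.001,0,0.2],[0,0.001,0,0.3],[0,0.001,0,0.4],[0,0.001,0,0.5],[0,0.001,0,0.6],[0,0.001,0,0.7],[0,0.001,0,0.8],[0,0.001,0,0.9],[0,0.001,0,1.0],[0,0.001,0,1.1],[0,0.001,0,1.18]]])

```text
time_s: 36.07
tcp_pos: [0.6192, -0.2146, 0.1087]
tcp_rot: [[-0.005, -0.317, 0.948], [-0.013, 0.948, 0.317], [-1.0, -0.01, -0.009]]
ft_force: [1.6, 0.3, 0.6]
opening: 0.0136
```

```bash
python3 - <<'E'
from h import *
go(.6207,-.2149,.107,107.6)
print(ctrl.state()["moment"])
snap("scene","s18",(190,100,300,240),5)
E
```

```text
shift [ 0.0017 -0.0007  0.0013] turn 0.0153 rows>= 1 | now [ 0.6192 -0.2146  0.1087] phi 108.48 q [-0.08  0.54 -0.07  0.02 -0.97 -1.18] open 0.0136 t 36.1 F [1.6 0.3 0.6]
[ 0.47033152  0.06261497 -0.01973652]
```

View pics/s18.png

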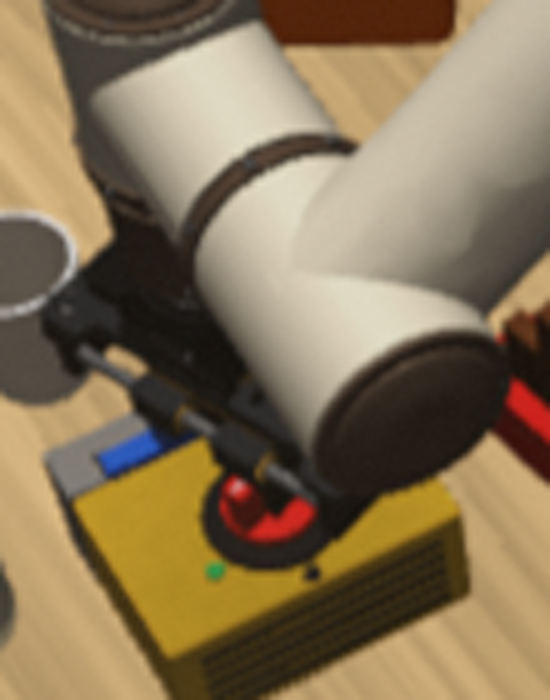

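Turned 68°, pointing towards the green dot. Release and lift.

move_arm(steps=[[[0,0,0,0],[0,0,0,0],[0,0,0,0],[0,0,0,0],[0,0,0,0],[0,0,0,0]]], grip=0.2)

```text
time_s: 36.62
tcp_pos: [0.6192, -0.2146, 0.1087]
tcp_rot: [[-0.005, -0.316, 0.949], [-0.013, 0.949, 0.315], [-1.0, -0.01, -0.009]]
ft_force: [0.4, 0.7, 0.1]
opening: 0.0336
```

move_arm(steps=[[[-0.02,0,0,0],[-0.05,0,0,0],[-0.09,0,0,0],[-0.13,0,0,0],[-0.17,0,0,0],[-0.18,0,0,0],[-0.18,0,0,0]]])

```text
time_s: 37.2
tcp_pos: [0.6219, -0.2129, 0.2945]
tcp_rot: [[0.005, -0.316, 0.949], [-0.015, 0.949, 0.316], [-1.0, -0.016, 0.0]]
ft_force: [-0.2, 0.8, -0.5]
opening: 0.0347
```

```bash
python3 - <<'E'
from h import *
go(.45,-.35,.30)
E
```

```text
shift [-0.0044 -0.0758 -0.2064] turn 0.0 rows>= 6 | now [ 0.6219 -0.2129  0.2945] phi 108.42 q [-0.08  0.4   0.19  0.01 -1.35 -1.17] open 0.0347 t 37.2 F [-0.2  0.8 -0.5]
```

move_arm(steps=[[[-0.005,-0.15,-0.33,0],[-0.005,-0.15,-0.33,0],[-0.005,-0.15,-0.33,0],[-0.005,-0.15,-0.33,0],[-0.005,-0.15,-0.33,0],[-0.005,-0.15,-0.33,0],[-0.005,-0.15,-0.33,0],[-0.005,-0.15,-0.33,0],[-0.005,-0.15,-0.33,0],[-0.005,-0.15,-0.33,0],[-0.005,-0.15,-0.33,0]]])

```text
time_s: 38.12
tcp_pos: [0.3546, -0.4601, 0.3007]
tcp_rot: [[0.004, -0.313, 0.95], [-0.013, 0.95, 0.313], [-1.0, -0.014, -0.0]]
ft_force: [0.7, -0.5, -0.2]
opening: 0.0348
```

```bash
python3 - <<'E'
from h import *
print(ctrl.state()["tcp_pos"])
snap("top","t19");snap("scene","s19");snap("scene","s19k",(190,100,350,220),5)
E
```

```text
[ 0.35461785 -0.46006025  0.30067067]
```

View pics/t19.png

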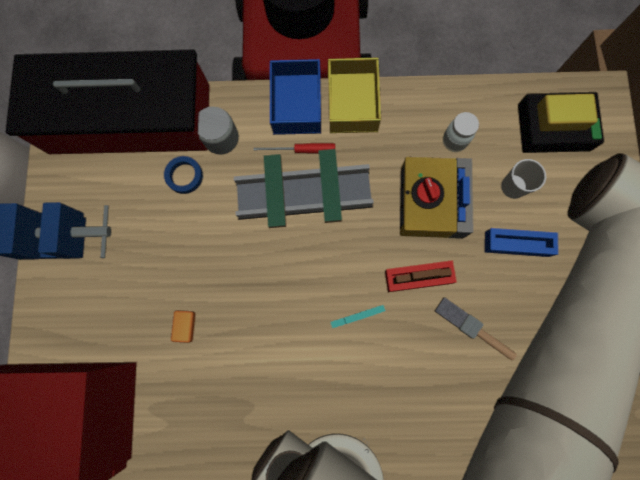

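View pics/s19.png

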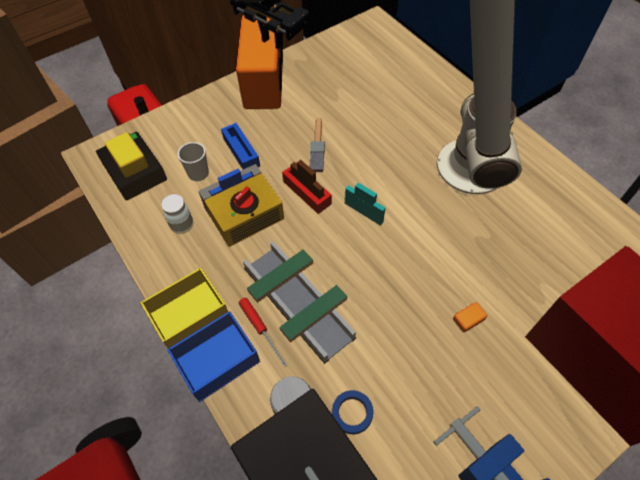

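View pics/s19k.png

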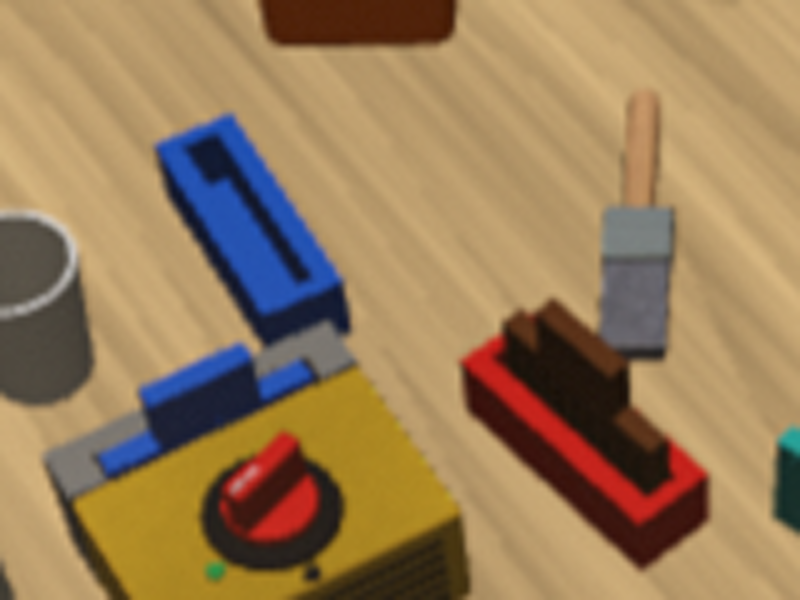

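```bash
python3 -c "
from cell import ctrl
print(ctrl.close_job(), ctrl.state()['time_s'])"
```

```text
the job is handed in; nothing more can be done
the job is handed in; nothing more can be done
```

The drying station is set up and I handed the job in at about 38 s. `close_job` gives no verdict.

- **Dirty filter:** It stands in the red holder. On the first try it caught on the holder's rim with about 39 N at the wrist and slipped roughly 2 cm in the jaws. I re-measured it, shifted a few millimetres and it then went in freely to the floor of the slot.
- **Clean filter:** It went into the blower without resistance and bottomed out at the expected height. The picture shows its frame flush with the blower's top.
- **Boards:** I saw only two on the bench, and both now lie painted face up across the rails. In the top camera they are within 0.5 mm of centre and 0.1° of square, with a gap of about 88 mm between them. The two cameras disagree by up to about 3 mm in absolute position, so that figure is relative to the rack as seen in the top camera.
- **Timer knob:** I turned it last, by about 68° clockwise. After release and retreat its white line still points at the green dot.
- **Other items:** In the last pictures the tape, sander, brush, screwdriver and cup are where they were, and the arm is touching nothing.

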